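# Move the marbled tiles up through the drying lamp

## Task

The tile under the drying lamp is done, so move the row up one place: slide that tile left into the empty place at the tray's left end, then the next tile in under the lamp, then the last one into the place it left, each squarely on its marked square. Slide them one at a time by their edges, flat on the tray: the marbled faces mark easily and must not be touched, and the tiles must not touch one another. Do not bump the lamp, and leave the jars and the cup where they stand.

Things in the scene. Friction and masses are not known exactly. Their poses are not given: they have to be found in the camera images.
- tray: fixed, straight sheet-metal drying tray, 603 mm long (its y axis) and 106 mm wide (its x axis), no lid; origin at the middle of its underside on the table, x pointing away from the robot (turned by up to about 0.2 rad). Floor 4 mm above the table, 98 x 595 mm inside; walls all round 4 mm thick with a rounded rim that ends 17 mm above the table. The four tile places lie on its middle line, 135 mm apart, from the +y end: done, lamp, next, loading
- done_place (a point): place at the +y (left, seen from the robot) end of the tray, for the finished tile, empty at the start: a painted square outline on the tray's floor that a tile fills; the point is its middle, on the floor, 4 mm above the table; at y = +202.5 mm in the tray's frame
- lamp_place (a point): the place below the lamp: a painted square outline on the tray's floor that a tile fills; the point is its middle, on the floor, 4 mm above the table; at y = +67.5 mm in the tray's frame
- next_place (a point): the waiting place next to the lamp: a painted square outline on the tray's floor that a tile fills; the point is its middle, on the floor, 4 mm above the table; at y = -67.5 mm in the tray's frame
- loading_place (a point): the place at the -y (right) end of the tray, where fresh tiles are laid in; to be left empty at the end: a painted square outline on the tray's floor that a tile fills; the point is its middle, on the floor, 4 mm above the table; at y = -202.5 mm in the tray's frame. 50 mm of free tray floor lies between a tile there and the end wall
- lamp: fixed drying lamp; its origin lies on the table below the middle of its head, right under which is the lamp place; axes as the tray's. Head: a flat box 90 mm (x) x 170 mm (y) x 34 mm thick, underside 150 mm above the table, cooling fins and arm on top up to 208 mm. It is carried from behind: arm along +x to a post of 18 mm at x = +125 mm on a round foot of 110 mm. The side towards the robot (-x) is open, so the fingers come in below the head from there, leaning
- green_tile: square tile marbled in greens, 90 x 90 mm and 12 mm thick (11 mm at its plain cream border), about 0.2 kg, lying flat and loose in the tray; its origin is its centre (6 mm above the tray's floor), z up, x and y parallel to its sides. Too wide to grasp: it slides easily when pushed at the middle part of a side. A gap of about 45 mm to the next tile leaves room for closed fingers on the floor beside it
- green_tile_face: the delicate marbled face of the green tile: a layer 70 x 70 mm, 1 mm thick, that is the top of the tile, inside a plain cream border 10 mm wide all round which may be touched; its origin is its middle, 5.5 mm above the tile's centre
- blue_tile: square tile marbled in blues, 90 x 90 mm and 12 mm thick (11 mm at its plain cream border), about 0.2 kg, lying flat and loose in the tray; its origin is its centre (6 mm above the tray's floor), z up, x and y parallel to its sides. Too wide to grasp: it slides easily when pushed at the middle part of a side. A gap of about 45 mm to the next tile leaves room for closed fingers on the floor beside it
- blue_tile_face: the delicate marbled face of the blue tile: a layer 70 x 70 mm, 1 mm thick, that is the top of the tile, inside a plain cream border 10 mm wide all round which may be touched; its origin is its middle, 5.5 mm above the tile's centre
- red_tile: square tile marbled in reds, 90 x 90 mm and 12 mm thick (11 mm at its plain cream border), about 0.2 kg, lying flat and loose in the tray; its origin is its centre (6 mm above the tray's floor), z up, x and y parallel to its sides. Too wide to grasp: it slides easily when pushed at the middle part of a side. A gap of about 45 mm to the next tile leaves room for closed fingers on the floor beside it
- red_tile_face: the delicate marbled face of the red tile: a layer 70 x 70 mm, 1 mm thick, that is the top of the tile, inside a plain cream border 10 mm wide all round which may be touched; its origin is its middle, 5.5 mm above the tile's centre
- yellow_jar: bystander: closed jar of yellow paint, 62 mm wide, 68 mm high, standing behind the tray; origin at the middle of its underside
- red_jar: bystander: closed jar of red paint, 58 mm wide, 62 mm high, standing behind the tray; origin at the middle of its underside
- cup: bystander: white cup, 72 mm wide, 75 mm high, standing behind the tray; origin at the middle of its underside
Not all that is in view belongs to the job. Leave any purple look-alike of the green_tile alone.

How it is judged (in metres and radians):
On the way, in this order (a step that is already met when the one before it is completed fails the run):
1. the tile from under the lamp lies on the place at the left end (horizontal distance between any of green_tile, blue_tile, red_tile and done_place below 0.016 m), for 0.2 s.
2. the next tile lies on the place under the lamp (horizontal distance between any of green_tile, blue_tile, red_tile and done_place below 0.016 m and horizontal distance between any of green_tile, blue_tile, red_tile and lamp_place below 0.016 m), for 0.2 s.
3. the last tile lies on the waiting place next to the lamp (all of step 2 and horizontal distance between any of green_tile, blue_tile, red_tile and next_place below 0.016 m), for 0.2 s.
At the end, for the whole second after the job is handed in: One tile lies on each of the done, lamp and next places, its centre within 16 mm of the middle of the marked square (measured horizontally), flat (within 0.06 rad) and at rest; the loading place is thereby empty (all of step 3 and linear speed of each of green_tile, blue_tile, red_tile below 0.01 m/s and angle between each of green_tile, blue_tile, red_tile's own z axis and vertical below 0.06 rad); the robot touches nothing.
It fails at once if a tile is lifted off the tray's floor (its centre more than 8 mm higher than when it lies flat) instead of slid (height (world z) of any of green_tile, blue_tile, red_tile above 0.018 m).
It fails at once if two tiles touch each other (over 0.3 N) (contact force between green_tile and blue_tile above 0.3 N or contact force between any of green_tile, blue_tile and red_tile above 0.3 N).
It fails at once if a marbled face is touched by the robot (over 1 N) (contact force between any of the fingers, the arm and green_tile_face above 1 N or contact force between any of the fingers, the arm and blue_tile_face above 1 N or contact force between any of the fingers, the arm and red_tile_face above 1 N).
It fails at once if the lamp is bumped by the robot (over 2 N) (contact force between any of the fingers, the arm and lamp above 2 N).
It fails at once if a jar or the cup is displaced by more than 15 mm (distance of any of yellow_jar, red_jar, cup from where it was at the start of the episode above 0.015 m).
It also fails if it takes over 67 s, if anything falls off the work surface, if the arm or the gripper's body presses on something with over 40 N, if the wrist force passes 120 N, or if a joint passes its speed limit or range.

## Robot

A 6-joint arm with a two-finger parallel gripper is mounted at the origin on the work surface. World frame = base frame: x ahead of the robot, y to its left, z up, the work surface at z = 0. Lengths are in mm, angles in degrees, forces in N, time in s.
With the tool pointing down it reaches from about 350 to 850 mm from the base axis. Payload 8.1 kg.
Tool frame: the origin (TCP) lies on the centre line of the jaws, within the pads' length; the fingertips stand 19 mm ahead of it and the grasp point (between the pads) is the TCP; z points along the fingers, y is the direction in which the jaws open and shut (so a half turn about z gives the same grasp; the last joint's range is limited). The gripper opens to 85 mm and grips with 20 to 120 N. Pads are 22 mm wide; open, the fingers measure 114 mm over their backs; the gripper's body (76 mm by 85 mm) begins 54 mm behind the grasp point. The pads swing forward as they close: fully open they stand 13 mm farther back than shut.
Start: joints at [-78.346, 7.471, 85.268, -0, 87.261, -4.893], TCP at [170.901, -575.15, 223.492] pointing down, gripper open.
Joint ranges: [-169.43, 169.43], [-51.17, 129.36], [1.28, 143.12], [-76.62, 256.62], [0, 156.53], [-152.29, 152.29]. Speed limits (degrees/s): [136.94, 136.94, 159.86, 180, 180, 180].

## Interface

Orientations are given as [roll, pitch, yaw] about the fixed x, y, z axes, in that order (R = Rz(yaw) Ry(pitch) Rx(roll)).
In Python, from bench import r, viewer gives the robot as it stands.
- The arm moves only by the tool carry_out, never from a script. Its argument "commands" is a list that holds one entry, the list of rows, each a list of 7 numbers: the finger opening in mm, from 0 to 85.4, then the shift along the tool's x, y, z in mm, then the turn, a rotation vector about the tool's x, y, z in degrees. A call has 1 to 5 rows; each row is the pose to reach, as a shift and turn from the pose commanded when the call began, along the tool's axes at that moment; what a row does not reach only later rows make up. A row lasts 1/8 s, in which the tool goes at most 62.5 mm and 10.7 degrees, less where a joint would pass 70% of its speed; a pose out of reach is approached as far as the arm can. A call with a gripper value outside its range is refused whole. The fingers move at their own pace and stop on an object; "grip_force" is the grip in N (left out, the last holds). Time passes only in rows, so rows that repeat a pose let the fingers close. It gives the time, the measured TCP pose, the force and the opening at its end, in the units of the state.
- r.sense(): the state, without advancing time (a new reading comes with each control period).
- viewer.snapshot(name): name is "scene" or "top"; returns the picture (400x640x3 uint8, red, green, blue); there is no depth.
- viewer.calibration(name): a dict with "camera_matrix" (3x3 intrinsics, pixels), "k1" (the pictures are not rectified: a ray, as slopes to the right and down, at radius r is drawn at 1 + k1 r^2 times it, then the intrinsics apply), "rvec" (rotation vector, rad) and "tvec" (3), from world to camera coordinates, as OpenCV has them. Camera axes: x right, y down, z forward; pixel columns grow to the right and rows downward; lengths in mm; the calibration is good to about 2 mm. A picture is of the moment at which its call begins. calibration takes no time and is no camera call.
- r.hand_in(): hands the job in, once; it reports no verdict.
The state is a dict: "time": time; "joint_pos": joint angles; "qd": joint speeds; "joint_efforts": joint torques, N m; "tool_pos": TCP position; "tcp_rot": TCP orientation; "ft_force": force on the tool from outside, world axes, zero at the start; "wrist_torque": the same for the moment, N m; "finger_gap": finger opening in mm.
Only numpy, scipy, OpenCV 4.12 (cv2) and the standard library are available. Lean on these libraries where they do the work, as an engineer would, in place of code of your own. Each camera call takes 0.05 s, during which the arm holds its last target. There are 200 camera calls.

## Working session

There is one attempt and no reset: what is moved stays moved. The work goes in short steps, Python scripts to look and compute and a tool call to move; the robot and the scene stay as the last step left them, time stands still between calls to the robot, and variables do not carry over. Pictures are saved under pics/ and viewed, about 8 in all and at most 12, crops included, and the job is handed in when it is done.

Besides the shell and the picture viewer there is one more tool, called after ">>>" in YAML: its name, and indented under it one key for each argument. carry_out: Moves the arm, as the interface text tells. Its arguments: {"type":"object","properties":{"commands":{"type":"array","items":{"type":"array","items":{"type":"array","items":{"type":"number"}}}},"grip_force":{"type":"number"}},"required":["commands"]}

```bash
ls; mkdir -p pics; python3 - <<'E'
from bench import r, viewer
import cv2
for n in("scene","top"):
    im=viewer.snapshot(n); cv2.imwrite(f"pics/{n}0.png",im[:,:,::-1])
    print(viewer.calibration(n))
s=r.sense();print(s["time"],s["tool_pos"],s["tcp_rot"],s["finger_gap"],s["joint_pos"])
a=cv2.imread("pics/scene0.png");b=cv2.imread("pics/top0.png")
E
```

```text
pics
{'camera_matrix': array([[481.01320525,   0.        , 322.64926188],
       [  0.        , 481.01320525, 197.11014306],
       [  0.        ,   0.        ,   1.        ]]), 'k1': -0.035797863281729445, 'rvec': array([ 2.21342079,  0.59520076, -0.24834429]), 'tvec': array([-496.31327629, -171.57955739, 1408.78742687])}
{'camera_matrix': array([[399.65869659,   0.        , 316.66472564],
       [  0.        , 399.65869659, 206.17196547],
       [  0.        ,   0.        ,   1.        ]]), 'k1': -0.009381475326239832, 'rvec': array([ 2.22801625, -2.17984533,  0.08187401]), 'tvec': array([-66.2449437 , 590.32428718, 833.1952857 ])}
0.1 [ 170.79845291 -574.64181544  222.53098613] [-1.79903236e+02 -8.84182342e-03  1.65460535e+01] 85.5535330356788 [-7.83464205e+01  7.51197927e+00  8.53236516e+01  5.57616344e-04
  8.72615347e+01 -4.89250855e+00]
```

View pics/top0.png

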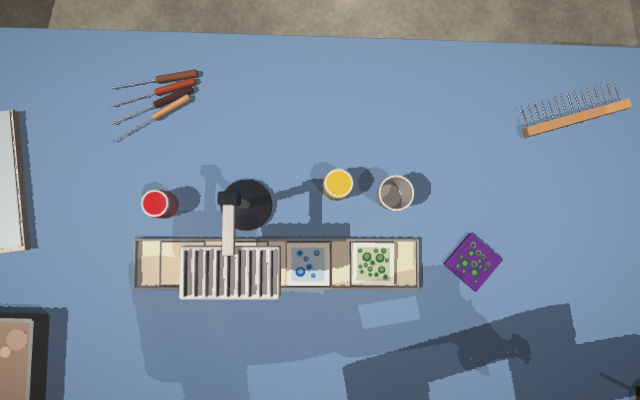

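View pics/scene0.png

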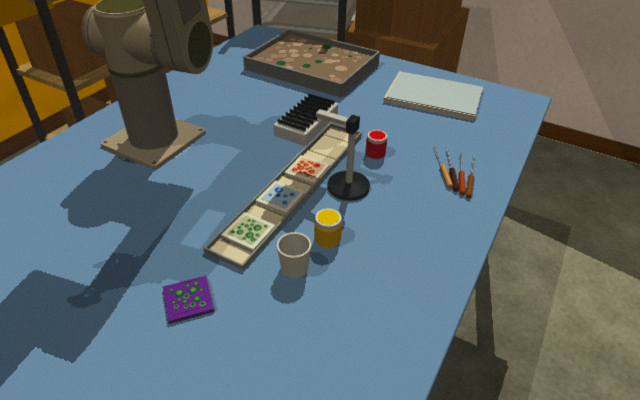

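The top view shows the tray from (135,238) to (421,288), with red under the lamp head, blue at (308,264) and green at (373,263). The scene view shows the red tile at (306,167) under the lamp. Next I measure corners.

```bash
cat > h.py <<'E'
import cv2, numpy as np
from bench import r, viewer
def cast(name,px,z):
    c=viewer.calibration(name);K=c["camera_matrix"]
    d=np.array([c["k1"],0,0,0]);R=cv2.Rodrigues(c["rvec"])[0];o=-R.T@c["tvec"]
    n=cv2.undistortPoints(np.float64(px).reshape(-1,1,2),K,d).reshape(-1,2)
    v=np.c_[n,np.ones(len(n))]@R
    return (o+v*((z-o[2])/v[:,2])[:,None])[:,:2]
def proj(name,P):
    c=viewer.calibration(name)
    return cv2.projectPoints(np.float64(P).reshape(-1,1,3),c["rvec"],c["tvec"],c["camera_matrix"],np.array([c["k1"],0,0,0]))[0].reshape(-1,2)
E
python3 - <<'E'
from h import *
t=cv2.imread("pics/top0.png");s=cv2.imread("pics/scene0.png")
cv2.imwrite("pics/crop_top.png",cv2.resize(t[225:300,125:430],None,fx=2.6,fy=2.6,interpolation=cv2.INTER_CUBIC))
cv2.imwrite("pics/crop_sc.png",cv2.resize(s[120:275,195:375],None,fx=3.8,fy=3.8,interpolation=cv2.INTER_CUBIC))
# not-blue mask of tray in top
hsv=cv2.cvtColor(t,cv2.COLOR_BGR2HSV)
for nm,im,roi in(("top",t,(230,295,280,430)),("scene",s,(120,275,200,375))):
    h=cv2.cvtColor(im,cv2.COLOR_BGR2HSV)
    for col,(a,b,sm) in dict(green=(40,85,60),blue=(98,125,110),red=(0,12,110)).items():
        pass
# tile: bright low-sat borders
m=((hsv[...,1]<60)&(hsv[...,2]>170)).astype(np.uint8)
n,l,st,ce=cv2.connectedComponentsWithStats(m)
for i in range(1,n):
    if st[i,4]>60: print(st[i],ce[i])
E
```

```text
[336   0  21  10 103] [345.16504854   3.19417476]
[ 10 109   7  59  75] [ 13.61333333 137.57333333]
[   0  110   25  144 2209] [  7.75056587 191.16704391]
[ 16 167   6  54  71] [ 18.6056338  192.50704225]
[324 168  29  30 169] [338.15976331 181.97633136]
[379 174  35  37 226] [396.05752212 192.09292035]
[141 189  27  28 160] [153.275   202.43125]
[ 161  205  118   95 3521] [214.69894916 264.27889804]
[141 240  19  46 821] [150.18514007 262.08891596]
[395 241  21  45 833] [406.12364946 263.10084034]
[235 243  21   3  63] [245. 244.]
[ 351  243   44   43 1402] [372.14336662 263.68188302]
[332 264  18  22 343] [340.85422741 275.42857143]
[281 266  49  20 717] [305.05299861 277.72803347]
```

View pics/crop_top.png

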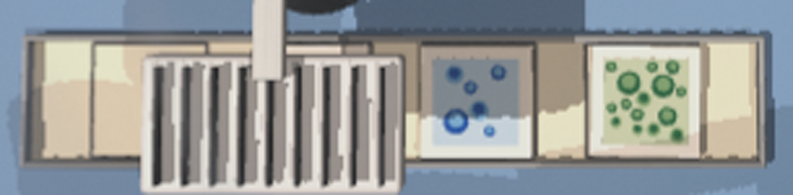

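View pics/crop_sc.png

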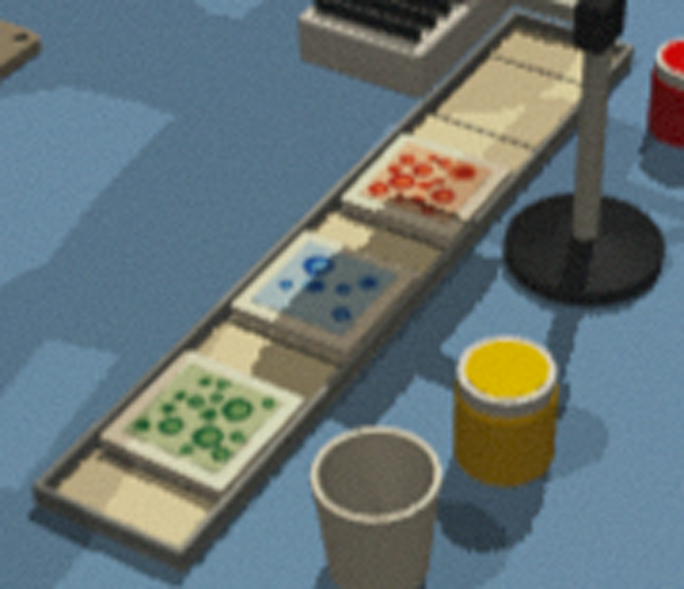

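```bash
python3 - <<'E'
from h import *
T=lambda p:(np.array(p)-1.3+.0)/2.6+[125,225]
S=lambda p:(np.array(p)-1.9)/3.8+[195,120]
def show(n,q):
    print(n,np.round(q,0).tolist(),"c",np.round(q.mean(0),1),"sides",np.round(np.linalg.norm(q-np.roll(q,-1,0),axis=1),0))
show("rimTop",cast("top",T([(23,34),(24,165),(766,165),(771,34)]),16))
show("rimScene",cast("scene",S([(38,490),(185,555),(630,48),(515,18)]),16))
show("blueTop",cast("top",T([(421,44),(421,158),(533,158),(534,44)]),15))
show("greenTop",cast("top",T([(587,44),(587,157),(700,157),(701,45)]),15))
show("redSc",cast("scene",S([(343,200),(447,230),(508,160),(403,135)]),15))
show("blueSc",cast("scene",S([(233,302),(343,350),(412,275),(300,234)]),15))
show("greenSc",cast("scene",S([(102,437),(222,487),(304,396),(191,350)]),15))
show("outlineSc done +y,-y",cast("scene",S([(492,58),(583,80),(437,115),(532,147)]),4))
# tray place pixels
E
```

```text
rimTop [[517.0, 331.0], [412.0, 325.0], [423.0, -274.0], [530.0, -277.0]] c [470.4  26.2] sides [105. 599. 107. 608.]
rimScene [[427.0, -276.0], [531.0, -273.0], [515.0, 324.0], [417.0, 316.0]] c [472.5  22.8] sides [103. 597.  98. 592.]
blueTop [[516.0, 9.0], [424.0, 7.0], [425.0, -84.0], [517.0, -83.0]] c [470.5 -37.8] sides [92. 91. 92. 92.]
greenTop [[518.0, -126.0], [427.0, -128.0], [428.0, -220.0], [519.0, -220.0]] c [ 473.3 -173.5] sides [92. 92. 91. 94.]
redSc [[428.0, 47.0], [508.0, 56.0], [504.0, 148.0], [424.0, 135.0]] c [465.9  96.2] sides [80. 92. 82. 88.]
blueSc [[426.0, -81.0], [513.0, -83.0], [512.0, 2.0], [424.0, 0.0]] c [468.8 -40.3] sides [87. 85. 88. 81.]
greenSc [[431.0, -222.0], [517.0, -219.0], [515.0, -131.0], [431.0, -132.0]] c [ 473.5 -175.9] sides [86. 88. 85. 90.]
outlineSc done +y,-y [[421.0, 272.0], [496.0, 282.0], [424.0, 183.0], [504.0, 184.0]] c [461.4 230. ] sides [ 76. 123.  81. 121.]
```

```bash
cat >> h.py <<'E'
from scipy.spatial.transform import Rotation as Ro
YAW=1.2; C=np.array([470.5,26.3])
def lean(th): # tool x=(c,0,s), y=(0,-1,0), z=(s,0,-c) in tray frame
    c,s=np.cos(np.radians(th)),np.sin(np.radians(th))
    return Ro.from_euler('z',YAW,degrees=True)*Ro.from_matrix(np.array([[c,0,s],[0,-1,0],[s,0,-c]]).T.T)
def tray(x,y,z):
    p=Ro.from_euler('z',YAW,degrees=True).apply([x,y,z]); return p+[*C,0]
def totray(p): return Ro.from_euler('z',-YAW,degrees=True).apply(np.array(p)-[*C,0])
def delta(p0,R0,p1,R1):
    return np.round(R0.inv().apply(np.array(p1)-p0),1),np.round((R0.inv()*R1).as_rotvec(degrees=True),2)
START=(np.array([170.901,-575.15,223.492]),Ro.from_euler('xyz',[180,0,16.547],degrees=True))
def state():
    s=r.sense();R=Ro.from_euler('xyz',s["tcp_rot"],degrees=True);p=np.array(s["tool_pos"])
    print("t",round(s["time"],2),"tip tray",np.round(totray(p+19*R.as_matrix()[:,2]),1),"tcp",p.round(1),"rpy",np.round(s["tcp_rot"],1),"F",np.round(s["ft_force"],1),"gap",round(s["finger_gap"],1),"j",np.round(s["joint_pos"],0))
E
python3 - <<'E'
from h import *
print(lean(45).as_matrix().round(2))
print(totray([517,9,0]),totray([424,7,0]))
print(delta(*START,[400,-250,150],lean(45)))
state()
E
```

```text
[[ 0.71  0.02  0.71]
 [ 0.01 -1.    0.01]
 [ 0.71  0.   -0.71]]
[ 46.12749792 -18.27002835   0.        ] [-46.89399049 -18.32194467   0.        ]
(array([ 312.2, -246.4,   73.5]), array([-6.03, 44.72, 14.55]))
t 0.1 tip tray [-312.2 -594.5  203.5] tcp [ 170.8 -574.6  222.5] rpy [-179.9   -0.    16.5] F [ 0.1 -0.1 -0.7] gap 85.6 j [-78.   8.  85.   0.  87.  -5.]
```

>>> carry_out:
  commands:
    - [[0,39,-30.8,9.2,-1.2,8.94,2.91],[0,78,-61.6,18.4,-2.41,17.89,5.82],[0,117,-92.4,27.6,-3.62,26.83,8.73],[0,156.1,-123.2,36.8,-4.82,35.78,11.64],[0,195.1,-154,46,-6.03,44.72,14.55]]

```text
time: 0.72
tool_pos: [314.7, -371.2, 177.5]
tcp_rot: [180.0, -45.3, 1.1]
ft_force: [0.5, 0.5, 0.2]
finger_gap: -0.5
```

```bash
python3 - <<'E'
from h import *
state()
p=START[0]+START[1].apply([195.1,-154,46]);R=START[1]*Ro.from_rotvec([-6.03,44.72,14.55],degrees=True)
print(p,R.as_euler('xyz',degrees=True))
g=tray(2,3,14)-19*lean(45).as_matrix()[:,2];print("goal tcp",g)
for d in(100,60,0):
    q=g-d*lean(45).as_matrix()[:,2]; print(d,q,delta(p,R,q,lean(45)))
E
```

```text
t 0.72 tip tray [-150.6 -394.2  164.1] tcp [ 314.7 -371.2  177.5] rpy [180.  -45.3   1.1] F [0.5 0.5 0.2] gap -0.5 j [-90. -21. 129.  46.  79. -13.]
[ 314.06174    -371.96286329  177.492     ] [179.99506563 -44.99556778   1.20013801]
goal tcp [459.00465179  29.05986488  27.43502884]
100 [388.30948169  27.57901216  98.14570696] (array([   2.3, -397.9,  114.5]), array([0., 0., 0.]))
60 [416.58754973  28.17135325  69.86143571] (array([   2.3, -397.9,  154.5]), array([0., 0., 0.]))
0 [459.00465179  29.05986488  27.43502884] (array([   2.3, -397.9,  214.5]), array([0., 0., 0.]))
```

>>> carry_out:
  commands:
    - [[0,0,-40,20,0,0,0],[0,0,-80,40,0,0,0],[0,0,-120,60,0,0,0],[0,0,-160,80,0,0,0],[0,0,-200,100,0,0,0]]

```text
time: 1.35
tool_pos: [409.1, -233.3, 126.5]
tcp_rot: [-177.5, -43.4, 1.3]
ft_force: [-0.4, -0.3, -1.0]
finger_gap: -0.1
```

```bash
cat >> h.py <<'E'
def fk(P,q):
    h,a,L2,L3,e,L,d=P; q=np.radians(q)
    Rz=lambda t:Ro.from_rotvec([0,0,t]);Ry=lambda t:Ro.from_rotvec([0,t,0])
    A=Rz(q[0]);p=np.array([0,0,h])+A.apply([a,d,0])
    A=A*Ry(q[1]);p=p+A.apply([0,0,L2])
    A=A*Ry(q[2]);p=p+A.apply([e,0,L3])
    A=A*Rz(q[3])*Ry(q[4]);p=p+A.apply([0,0,L])
    return p,A
E
python3 - <<'E'
from h import *
state()
s=r.sense();print(np.array(s["joint_pos"]).round(2).tolist(),s["tool_pos"])
p,A=fk([221,41,402,504,0,372,51],s["joint_pos"]);print(p,A.as_matrix()[:,2],Ro.from_euler('xyz',s["tcp_rot"],degrees=True).as_matrix()[:,2])
E
```

```text
t 1.35 tip tray [ -53.8 -257.4  112.7] tcp [ 409.1 -233.3  126.5] rpy [-177.5  -43.4    1.3] F [-0.4 -0.3 -1. ] gap -0.1 j [-69. -36. 143.  46.  67.   2.]
[-68.82, -36.35, 143.09, 45.91, 66.8, 2.42] [ 409.12916361 -233.25540979  126.52265141]
[ 405.61745238 -225.84401461  129.57441139] [ 0.68532689  0.05861357 -0.72587293] [ 0.68532689  0.05861357 -0.72587293]
```

```bash
cat > opt.py <<'E'
from h import *
from scipy.optimize import least_squares
Q=[[-78.346,7.471,85.268,0,87.261,-4.893],[-68.82,-36.35,143.09,45.91,66.8,2.42]]
X=[[170.9,-575.15,223.5],[409.13,-233.26,126.52]]
f=lambda P:np.r_[np.concatenate([fk(P,q)[0]-x for q,x in zip(Q,X)]),(np.array(P)-[221,41,402,504,0,372,51])*.02]
P=least_squares(f,[221,41,402,504,0,372,51]).x
if __name__=="__main__": print(P.round(1),np.abs(f(P)[:6]).max())
lo=np.array([-169,-51,1.3,-76.6,0,-152]);hi=np.array([169,129.3,143.1,256.6,156.5,152])
def ik(p,R,seeds=([0,-20,120,0,80,0],[0,-20,120,60,70,0],[0,-20,120,-60,70,0],[-40,-20,130,90,70,0],[0,-20,120,180,70,0])):
    def g(q):
        x,A=fk(P,q[:5]);T=A*Ro.from_euler('z',q[5]+90,degrees=True)
        return np.r_[(x-p)/10,(T.inv()*R).as_rotvec()*20]
    for s in seeds:
        o=least_squares(g,s,bounds=(lo+.5,hi-.5),max_nfev=60)
        if np.abs(o.fun).max()<.05: return o.x
def tool(th,ph,ro): # lean th, azimuth ph from -x toward -y, roll
    t,f=np.radians([th,ph]);z=np.array([np.sin(t)*np.cos(f),np.sin(t)*np.sin(f),-np.cos(t)])
    x=np.cross([0,-1,0],z);x/=np.linalg.norm(x)
    return Ro.from_matrix(np.c_[x,np.cross(z,x),z])*Ro.from_euler('z',ro,degrees=True)
def box(hx,hy,s0,s1):
    return np.array([[x,y,-s] for x in np.linspace(-hx,hx,9) for y in np.linspace(-hy,hy,9) for s in np.linspace(s0,s1,60)])
FING=box(11,14.5,0,73);BODY=box(38,42.5,73,180);WR=box(35,35,180,330)
def place(T,xc=-2,zlow=6):
    """tip position with finger front at y=0, its contact at x=xc"""
    F=T.apply(FING);off=np.zeros(3);off[2]=zlow-F[:,2].min();F=F+off
    low=F[F[:,2]<15.5];fr=low[low[:,1]>low[:,1].max()-1.5]
    off[1]=-low[:,1].max();off[0]=xc-fr[:,0].mean();return off,np.ptp(low[:,1]),np.ptp(fr[:,0])
def lampd(W,y): # W pts with front at tray y
    d=np.abs(W+[0,y,0]-[0,67.5,180])-[45,85,30]
    return np.linalg.norm(np.maximum(d,0),axis=1).min()
E
cat > run.py <<'E'
from opt import *
res=[]
for th in range(20,66,5):
  for ph in range(-60,66,10):
    for ro in (0,90) if 0 else (0,):
      T=tool(th,ph,ro);off,ext,wid=place(T)
      if ext>38: continue
      W=np.r_[T.apply(FING),T.apply(BODY),T.apply(WR)]+off
      cl=min(lampd(W,22),lampd(W,157))
      tilt=W[(W[:,1]<-41)|(W[:,1]>0.5)]
      tilt=tilt[np.abs(tilt[:,0])<60]; zt=tilt[:,2].min() if len(tilt) else 99
      if cl<4 or zt<20: continue
      Rw=Ro.from_euler('z',YAW,degrees=True)*T
      ok=[]
      for y in(22,90,157):
        q=ik(tray(*(off+[0,y,0]-19*T.as_matrix()[:,2])),Rw); ok.append(q is not None)
      print(th,ph,ro,"ext%.0f wid%.0f lamp%.0f zt%.0f"%(ext,wid,cl,zt),ok,flush=True)
E
python3 opt.py; timeout 500 python3 run.py
```

```text
[218.1  26.2 395.2 520.3 -11.  372.6  51.2] 0.05418644038500986
40 0 0 ext29 wid18 lamp11 zt57 [False, False, False]
40 10 0 ext30 wid12 lamp8 zt48 [False, False, False]
45 0 0 ext29 wid17 lamp22 zt52 [False, False, False]
45 10 0 ext30 wid12 lamp19 zt50 [False, False, False]
45 20 0 ext31 wid8 lamp14 zt41 [False, False, False]
45 30 0 ext32 wid1 lamp7 zt32 [False, False, False]
50 0 0 ext29 wid17 lamp33 zt54 [False, False, False]
50 10 0 ext31 wid13 lamp30 zt44 [False, False, False]
50 20 0 ext32 wid7 lamp26 zt35 [False, False, False]
50 30 0 ext32 wid2 lamp18 zt26 [False, False, False]
55 0 0 ext29 wid19 lamp43 zt49 [False, False, False]
55 10 0 ext31 wid13 lamp41 zt39 [False, False, False]
55 20 0 ext32 wid7 lamp37 zt29 [False, False, False]
60 0 0 ext29 wid20 lamp52 zt44 [False, False, False]
60 10 0 ext31 wid13 lamp51 zt33 [False, False, False]
60 20 0 ext33 wid7 lamp47 zt23 [False, False, False]
65 0 0 ext29 wid24 lamp61 zt47 [False, False, False]
65 10 0 ext32 wid11 lamp60 zt36 [False, False, False]
```

```bash
cat > run2.py <<'E'
from opt import *
L2,L3,e=P[2],P[3],P[4]
a=np.radians(143.1);dmin=np.hypot(L2*0+e*np.cos(a)+L3*np.sin(a),L2-e*np.sin(a)+L3*np.cos(a));print("dmin",dmin)
def box(hx,hy,s0,s1,n):
    return np.array([[x,y,-s] for x in np.linspace(-hx,hx,5) for y in np.linspace(-hy,hy,5) for s in np.linspace(s0,s1,n)])
import opt
opt.FING=box(11,14.5,0,73,60);B=np.r_[box(38,42.5,73,180,30),box(32,32,180,330,15)]
out=[]
for th in range(15,76,5):
  for ph in range(-90,91,10):
    for ro in(0,30,-30,60,-60,90):
      T=tool(th,ph,ro);off,ext,wid=place(T,0)
      if ext>38: continue
      F=T.apply(opt.FING)+off;W=np.r_[F,T.apply(B)+off]
      m=(W[:,1]<-41)|(W[:,1]>8)
      for xc in(0,-10,-20,-28):
        V=W+[xc,0,0]; t=V[m&(np.abs(V[:,0])<60)]; zt=t[:,2].min() if len(t) else 99
        if zt<20: continue
        V2=V; cl=min(lampd(V2,22),lampd(V2,157))
        if cl<5: continue
        ds=[]
        for y in(22,157):
            tip=tray(*(off+[xc,y,0]));z=Ro.from_euler('z',YAW,degrees=True).apply(T.as_matrix()[:,2])
            w=tip-z*(19+P[5]);rr=np.sqrt(max(w[0]**2+w[1]**2-51**2,0))-P[1];ds.append(np.hypot(rr,w[2]-P[0]))
        out.append((min(ds)-dmin,th,ph,ro,xc,round(ext),round(wid),round(cl),round(zt),np.round(ds)))
out.sort(key=lambda o:-o[0])
seen={}
for o in out:
    k=(o[4],o[2]>0)
    seen[k]=seen.get(k,0)+1
    if seen[k]<6: print(o)
E
time timeout 560 python3 run2.py
```

```text
dmin 321.5244442652754
(np.float64(126.5834811571948), 60, -70, 60, -10, 25, 8, 6, 20, array([448., 552.]))
(np.float64(119.50428647908234), 60, -70, 60, -20, 25, 8, 7, 20, array([441., 546.]))
(np.float64(113.91874353178116), 60, -70, 60, -28, 25, 8, 7, 20, array([435., 541.]))
(np.float64(73.42488482460038), 60, -60, -30, -28, 18, 13, 8, 21, array([395., 503.]))
(np.float64(69.62281628816555), 55, -60, 90, -28, 19, 1, 8, 22, array([391., 496.]))
(np.float64(64.82309514808424), 55, -60, 0, -28, 22, 1, 16, 22, array([386., 491.]))
(np.float64(63.905727944707735), 50, -60, 0, -28, 20, 0, 6, 23, array([385., 486.]))
(np.float64(62.43198178847598), 55, -60, 30, -20, 29, 1, 8, 21, array([384., 489.]))
(np.float64(25.58653886431955), 50, -50, 0, -10, 20, 1, 6, 23, array([347., 448.]))
(np.float64(23.158458823191893), 50, -50, 90, -20, 21, 1, 6, 24, array([345., 447.]))
(np.float64(20.887738692983476), 55, -50, 60, -20, 18, 26, 9, 23, array([342., 451.]))
(np.float64(18.213006775430642), 50, -50, 0, -20, 20, 1, 14, 24, array([340., 442.]))
(np.float64(14.99917492238751), 55, -50, 30, -10, 
[... 1665 characters left out ...]
4(-93.46740647022557), 50, 40, 0, 0, 26, 1, 9, 25, array([273., 228.]))
(np.float64(-95.8195846684942), 45, 30, 0, 0, 32, 1, 6, 32, array([249., 226.]))
(np.float64(-97.44909398185067), 40, 10, 0, 0, 30, 10, 6, 54, array([224., 248.]))
(np.float64(-98.94800894037715), 50, 40, 90, -10, 26, 1, 9, 24, array([270., 223.]))
(np.float64(-102.13423411275258), 45, 30, 90, -10, 25, 2, 6, 46, array([242., 219.]))
(np.float64(-103.34667383109255), 50, 40, 0, -10, 26, 1, 17, 25, array([265., 218.]))
(np.float64(-105.35545965652568), 45, 20, 90, 0, 24, 9, 5, 34, array([216., 216.]))
(np.float64(-108.2475175151873), 45, 20, 0, 0, 31, 8, 12, 34, array([215., 213.]))
real	0m3.291s
user	0m3.766s
sys	0m0.108s
```

```bash
cat > run3.py <<'E'
from opt import *
import opt
dmin=321.5
def box(hx,hy,s0,s1,n):
    return np.array([[x,y,-s] for x in np.linspace(-hx,hx,7) for y in np.linspace(-hy,hy,7) for s in np.linspace(s0,s1,n)])
opt.FING=box(11,14.5,0,73,100);B=np.r_[box(38,42.5,73,180,25),box(32,32,180,330,12)]
def flat(th,ph,k):
    t,f=np.radians([th,ph]);z=np.array([np.sin(t)*np.cos(f),np.sin(t)*np.sin(f),-np.cos(t)])
    x=np.array([1,0,0])-z[0]*z;x/=np.linalg.norm(x)
    return Ro.from_matrix(np.c_[x,np.cross(z,x),z])*Ro.from_euler('z',k,degrees=True)
def rep(T,xc):
    off,ext,wid=place(T,xc)
    W=np.r_[T.apply(opt.FING),T.apply(B)]+off
    t=W[((W[:,1]<-41)|(W[:,1]>8))&(np.abs(W[:,0])<60)];zt=t[:,2].min() if len(t) else 99
    rim=W[(W[:,0]<-47)&(W[:,0]>-55)];zr=rim[:,2].min() if len(rim) else 99
    cl=min(lampd(W,22),lampd(W,157)); ds=[]
    for y in(22,157):
        tip=tray(*(off+[0,y,0]));z=Ro.from_euler('z',YAW,degrees=True).apply(T.as_matrix()[:,2])
        w=tip-z*(19+P[5]);rr=np.sqrt(max(w[0]**2+w[1]**2-51**2,0))-P[1];ds.append(np.hypot(rr,w[2]-P[0])-dmin)
    return off,ext,wid,zt,zr,cl,ds
if __name__=="__main__":
  out=[]
  for th in np.arange(40,68,2.5):
   for ph in np.arange(-65,-30,2.5):
    for k in(0,90,180-20,20,110,70):
     for xc in(0,-8,-16,-24):
      off,ext,wid,zt,zr,cl,ds=rep(flat(th,ph,k),xc)
      m=min((zt-16)/6,(zr-17)/5,cl/8,ds[0]/12)
      if ext<38: out.append((m,xc,th,ph,k,round(ext),round(wid),round(zt,1),round(zr),round(cl,1),np.round(ds)))
  out.sort(key=lambda o:-o[0]);n={}
  for o in out:
    kk=(o[1],o[4] in(0,90)); n[kk]=n.get(kk,0)+1
    if n[kk]<4: print(*o)
E
time timeout 560 python3 run3.py
```

```text
1.386860384424556 -24 50.0 -50.0 20 20 1 24.5 41 12.6 [ 17. 119.]
1.2510838188347269 -24 52.5 -52.5 20 21 1 23.5 37 12.4 [ 29. 134.]
1.2510838188347264 -24 52.5 -50.0 20 21 1 23.5 34 15.2 [ 16. 121.]
1.15293467027787 -24 55.0 -50.0 90 18 29 22.9 25 12.7 [ 17. 126.]
1.1259682464226246 -16 55.0 -50.0 0 17 27 22.9 31 9.0 [ 19. 126.]
1.1093703712370344 -8 55.0 -50.0 70 30 1 22.7 28 8.9 [ 15. 122.]
1.101424040002679 -24 52.5 -50.0 0 16 27 23.5 27 11.1 [ 13. 120.]
1.0940405926146546 -24 55.0 -52.5 0 17 26 22.6 27 11.9 [ 27. 135.]
1.0514129449638243 -16 55.0 -47.5 110 21 1 22.9 25 8.4 [ 13. 119.]
1.0383717975031648 -16 57.5 -52.5 160 28 1 22.2 22 10.7 [ 27. 135.]
1.0350472822057715 -16 57.5 -50.0 90 18 30 22.2 29 11.6 [ 23. 133.]
1.030778687661697 -16 57.5 -52.5 0 18 26 22.2 27 9.2 [ 34. 143.]
1.019337719221582 -16 55.0 -50.0 160 26 1 23.0 27 9.1 [ 12. 120.]
1.0138588273572449 0 57.5 -50.0 70 32 1 22.1 23 8.5 [ 21. 128.]
1.0138588273572449 -8 57.5 -50.0 70 32 1 22.1 24 14.0 [ 15. 124.]
1.013639846804459 -8 57.5 -52.5 70 32 1 22.1 26 10.9 [ 29. 137.]
0.9707261941900007 -8 57.5 -47.5 90 18 30 22.3 25 7.8 [ 15. 124.]
0.8985654226752062 -8 57.5 -50.0 0 18 27 22.2 23 7.2 [ 25. 133.]
0.8725027627918607 -8 60.0 -47.5 90 19 30 21.4 21 13.1 [ 16. 127.]
0.8028220660356808 0 57.5 -57.5 70 31 1 21.5 25 6.4 [ 62. 167.]
0.7303417345169918 0 57.5 -47.5 160 27 1 22.3 23 5.8 [ 10. 117.]
0.5455064164070763 0 57.5 -45.0 90 18 25 19.6 28 4.4 [  7. 116.]
0.4494771427242667 0 57.5 -47.5 0 17 28 18.7 23 4.9 [ 16. 124.]
0.312026932805064 0 57.5 -47.5 90 18 30 19.6 27 2.5 [ 21. 129.]
real	0m9.108s
user	0m8.750s
sys	0m0.844s
```

```bash
cat > chk.py <<'E'
from run3 import *
RED=flat(57.5,-47.5,90)
def tcp(T,off,y): return tray(*(off+[0,y,0]-19*T.as_matrix()[:,2]))
W=Ro.from_euler('z',YAW,degrees=True)
if __name__=="__main__":
  for k in(90,-90):
    T=flat(57.5,-47.5,k);off=rep(T,-8)[0];print(k,off.round(1),(W*T).as_matrix().round(2).tolist())
    for y,d in((14,150),(14,80),(14,0),(22,0),(90,0),(157,0),(150,150)):
        q=ik(tcp(T,off,y)-d*(W*T).as_matrix()[:,2],W*T)
        print(y,d,(tcp(T,off,y)-d*(W*T).as_matrix()[:,2]).round(),None if q is None else q.round(0))
  for k in(0,180,90,-90):
    T=flat(32,90,k);off,ext,wid,zt,zr,cl,ds=rep(T,0);off=off*[0,0,1];off[2]=4.5+11*np.sin(np.radians(32))
    print("BLUE",k,(W*T).as_matrix().round(2).tolist())
    for y,d in((-130,80),(-130,0),(9,0)):
        p=tcp(T,off,y)-d*(W*T).as_matrix()[:,2];q=ik(p,W*T);print(y,d,p.round(),None if q is None else q.round(0))
  print([ (n,None if (q:=ik(p,W*lean(0) if 0 else lean(0))) is None else q.round(0)) for n,p in(("v1",[370,-200,300]),("v2",[350,200,300]))])
E
timeout 500 python3 chk.py
```

```text
90 [ -0.4 -11.8  19.7] [[0.01, -0.81, 0.58], [-0.65, -0.45, -0.61], [0.76, -0.37, -0.54]]
14 150 [372. 132. 111.] [  59.  -10.  136.  -55.   82. -116.]
14 80 [412.  89.  73.] [  50.   -8.  140.  -61.   74. -115.]
14 0 [459.  40.  30.] [  40.   -3.  142.  -70.   64. -111.]
22 0 [459.  48.  30.] [  41.   -2.  141.  -69.   64. -111.]
90 0 [457. 116.  30.] [  48.    5.  133.  -64.   69. -109.]
157 0 [456. 183.  30.] [  54.   12.  125.  -60.   73. -108.]
150 150 [369. 267. 111.] [  67.    9.  117.  -51.   87. -112.]
-90 [ -0.4 -11.8  19.7] [[-0.01, 0.81, 0.58], [0.65, 0.45, -0.61], [-0.76, 0.37, -0.54]]
14 150 [372. 132. 111.] [ 59. -10. 136. -55.  82.  64.]
14 80 [412.  89.  73.] [ 50.  -8. 140. -61.  74.  65.]
14 0 [459.  40.  30.] [ 40.  -3. 142. -70.  64.  69.]
22 0 [459.  48.  30.] [ 41.  -2. 141. -69.  64.  69.]
90 0 [457. 116.  30.] [ 48.   5. 133. -64.  69.  71.]
157 0 [456. 183.  30.] [ 54.  12. 125. -60.  73.  72.]
150 150 [369. 267. 111.] [ 67.   9. 117. -51.  87.  68.]
BLUE 0 [[1.0, 0.02, -0.01], [0.02, -0.85, 0.53], [0.0, -0.53, -0.85]]
-130 80 [ 474. -156.   94.] [-41.  12. 
[... 293 characters left out ...]
  26.] [ -38.   13.  108.   24.   81. -138.]
9 0 [471.  25.  26.] [ -26.    4.  118.   29.   75. -129.]
BLUE 90 [[0.02, -1.0, -0.01], [-0.85, -0.02, 0.53], [-0.53, -0.0, -0.85]]
-130 80 [ 474. -156.   94.] [-41.  12. 101.  23.  90. 133.]
-130 0 [ 473. -114.   26.] [-38.  13. 108.  24.  81. 132.]
9 0 [471.  25.  26.] [-26.   4. 118.  29.  75. 141.]
BLUE -90 [[-0.02, 1.0, -0.01], [0.85, 0.02, 0.53], [0.53, -0.0, -0.85]]
-130 80 [ 474. -156.   94.] [-41.  12. 101.  23.  90. -47.]
-130 0 [ 473. -114.   26.] [-38.  13. 108.  24.  81. -48.]
9 0 [471.  25.  26.] [-26.   4. 118.  29.  75. -39.]
[('v1', array([-35., -18., 101.,  -0.,  98.,  53.])), ('v2', array([ 22., -21., 103.,   0.,  98., 111.]))]
```

>>> carry_out:
  commands:
    - [[0,32,0,-32,0,0,0],[0,64,0,-64,0,0,0],[0,96,0,-96,0,0,0],[0,127,0,-127,0,0,0],[0,127,0,-127,0,0,0]]

```text
time: 1.98
tool_pos: [414.3, -240.4, 310.3]
tcp_rot: [-178.0, -43.6, 1.6]
ft_force: [0.4, -0.1, 0.5]
finger_gap: -0.2
```

```bash
cat >> chk.py <<'E'
def rows(p,R,n,*way):
    """rows from commanded (p,R) through way [(p1,R1),..] with n steps each"""
    k=0
    for p1,R1 in way:
        d,v=delta(p,R,p1,R1);print("shift",d.tolist(),"turn",v.tolist(),"|turn|",round(float(np.linalg.norm(v)),1),"dist",round(float(np.linalg.norm(d))))
def up(R):
    z=R.as_matrix()[:,2];ax=np.cross(z,[0,0,-1]);ax/=np.linalg.norm(ax)
    return Ro.from_rotvec(ax*np.arccos(-z[2]))*R
REDT=flat(57.5,-47.5,-90);REDW=W*REDT;ROFF=rep(REDT,-8)[0]
BLUT=flat(32,90,-90);BLUW=W*BLUT;BOFF=np.array([0,0,4.5+11*np.sin(np.radians(32))])
E
python3 - <<'E'
from chk import *
state();s=r.sense();p=np.array(s["tool_pos"])
p0=START[0]+START[1].apply([195.1,-154,46]);R=lean(45)
c=p0+R.apply([0,-200,100])+R.apply([127,0,-127]);print("pred cmd",c,R.as_euler('xyz',degrees=True))
A=np.array([360,-60,320.]);Bp=np.array([350,230,300.])
rows(c,R,1,(A,up(REDW)),(Bp,up(REDW)))
E_=tcp(REDT,ROFF,16)-150*REDW.as_matrix()[:,2]
rows(A,up(REDW),1,(Bp,up(REDW)));rows(Bp,up(REDW),1,(E_,REDW));rows(E_,REDW,1,(tcp(REDT,ROFF,16),REDW));print(up(REDW).as_matrix().round(2),ik(A,up(REDW)),ik(Bp,up(REDW)))
E
```

```text
t 1.98 tip tray [ -48.7 -264.7  296.5] tcp [ 414.3 -240.4  310.3] rpy [-178.   -43.6    1.6] F [ 0.4 -0.1  0.5] gap -0.2 j [-68. -44. 128.  42.  83.  19.]
pred cmd [ 380.56842612 -170.52587389  286.3864443 ] [180.  -45.    1.2]
shift [10.9, -110.9, -36.7] turn [41.45, -31.08, -100.08] |turn| 112.7 dist 117
shift [-6.1, -401.1, -25.3] turn [41.45, -31.08, -100.08] |turn| 112.7 dist 402
shift [279.6, 77.6, 20.0] turn [0.0, 0.0, 0.0] |turn| 0.0 dist 291
shift [-98.5, -8.4, 189.5] turn [-25.4, -51.59, -0.0] |turn| 57.5 dist 214
shift [-0.0, 0.0, 150.0] turn [0.0, 0.0, 0.0] |turn| 0.0 dist 150
[[-0.3   0.95 -0.  ]
 [ 0.95  0.3   0.  ]
 [ 0.    0.   -1.  ]] [-1.75287913e+01 -2.57342801e+01  1.03782169e+02  8.34562979e-13
  1.01952111e+02 -3.50157213e+01] [ 2.62868092e+01 -1.84153353e+01  1.00833344e+02  9.56715802e-15
  9.75819908e+01  8.79987923e+00]
```

```bash
cat > go.py <<'E'
from chk import *
def cur():
    s=r.sense();return np.array(s["tool_pos"]),Ro.from_euler('xyz',s["tcp_rot"],degrees=True)
if __name__=="__main__":
    A=np.array([360,-60,320.]);rows(*cur(),1,(A,up(REDW)))
E
python3 go.py
```

```text
shift [-29.0, -183.2, -34.5] turn [38.58, -31.92, -99.34] |turn| 111.2 dist 189
```

>>> carry_out:
  commands:
    - [[0,-2.6,-16.5,-3.1,3.47,-2.87,-8.94],[0,-5.2,-33,-6.2,6.94,-5.75,-17.88],[0,-7.8,-49.5,-9.3,10.42,-8.62,-26.8],[0,-10.4,-66,-12.4,13.9,-11.5,-35.8],[0,-13,-82.4,-15.5,17.36,-14.36,-44.7]]

```text
time: 2.6
tool_pos: [388.6, -157.5, 309.5]
tcp_rot: [169.7, -24.4, 54.2]
ft_force: [-0.6, 0.1, -0.0]
finger_gap: 0.0
```

```bash
python3 go.py
```

```text
shift [61.1, -81.9, 1.6] turn [20.78, -17.86, -54.49] |turn| 61.0 dist 102
```

>>> carry_out:
  commands:
    - [[0,10.4,-14,0.3,3.53,-3.04,-9.26],[0,20.8,-28,0.6,7.07,-6.07,-18.53],[0,31.2,-42,0.9,10.6,-9.11,-27.8],[0,41.6,-56,1.2,14.1,-12.1,-37.1],[0,52,-70,1.4,17.66,-15.2,-46.3]]

```text
time: 3.22
tool_pos: [364.4, -74.3, 318.5]
tcp_rot: [177.1, -2.8, 99.4]
ft_force: [1.4, -0.8, -0.0]
finger_gap: 0.1
```

```bash
python3 - <<'E'
from go import *
rows(*cur(),1,([350,230,300],up(REDW)),([350,180,300],up(REDW)))
E
```

```text
shift [301.3, 33.7, 35.1] turn [3.07, -2.6, -8.16] |turn| 9.1 dist 305
shift [252.1, 25.7, 32.2] turn [3.07, -2.6, -8.16] |turn| 9.1 dist 255
```

>>> carry_out:
  commands:
    - [[0,55,6,6,0.6,-0.5,-1.6],[0,115,13,13,1.2,-1,-3.2],[0,175,20,20,1.8,-1.5,-4.9],[0,237,27,27,2.5,-2,-6.5],[0,298,33,35,3.07,-2.6,-8.16]]

```text
time: 3.85
tool_pos: [351.1, 228.1, 300.3]
tcp_rot: [179.9, 0.0, 107.3]
ft_force: [1.3, -0.6, -0.2]
finger_gap: 0.3
```

```bash
python3 - <<'E'
from go import *
state()
E_=tcp(REDT,ROFF,16)-150*REDW.as_matrix()[:,2];print(E_)
rows(*cur(),1,(E_,REDW))
E
```

```text
t 3.85 tip tray [-115.1  204.3  281.3] tcp [351.1 228.1 300.3] rpy [179.9   0.  107.3] F [ 1.3 -0.6 -0.2] gap 0.3 j [ 26. -23. 105.  -0.  98.   9.]
[371.56560886 133.51997663 110.52859527]
shift [-96.4, -9.0, 189.8] turn [-25.36, -51.52, -0.25] |turn| 57.4 dist 213
```

>>> carry_out:
  commands:
    - [[0,-17.4,-1.6,34.2,-4.56,-9.28,0],[0,-34.7,-3.2,68.3,-9.1,-18.6,-0.1],[0,-52.1,-4.9,102.5,-13.7,-27.8,-0.1],[0,-69.4,-6.5,136.6,-18.2,-37.1,-0.2],[0,-86.8,-8.1,170.8,-22.8,-46.4,-0.2]]

```text
time: 4.47
tool_pos: [370.5, 141.3, 129.9]
tcp_rot: [150.3, 44.9, 94.9]
ft_force: [0.5, 0.0, 0.2]
finger_gap: -0.2
```

```bash
python3 - <<'E'
from go import *
state()
for d in(150,50): rows(*cur(),1,(tcp(REDT,ROFF,16)-d*REDW.as_matrix()[:,2],REDW))
E
```

```text
t 4.47 tip tray [-87.4 106.  118.2] tcp [370.5 141.3 129.9] rpy [150.3  44.9  94.9] F [0.5 0.  0.2] gap -0.2 j [ 57. -11. 129. -51.  82.  57.]
shift [8.1, -9.2, 16.9] turn [-2.26, -4.98, -0.13] |turn| 5.5 dist 21
shift [-0.5, -5.3, 116.5] turn [-2.26, -4.98, -0.13] |turn| 5.5 dist 117
```

>>> carry_out:
  commands:
    - [[0,8.1,-9.2,16.9,-2.26,-4.98,-0.13],[0,5.5,-8,46,-2.26,-4.98,-0.13],[0,2.9,-6.9,76.7,-2.26,-4.98,-0.13],[0,2.9,-6.9,76.7,-2.26,-4.98,-0.13]]

```text
time: 4.97
tool_pos: [404.8, 94.0, 76.6]
tcp_rot: [146.0, 49.3, 91.5]
ft_force: [0.1, -0.8, -1.1]
finger_gap: -0.1
```

```bash
python3 - <<'E'
from go import *
state()
for d in(90,40,0): rows(*cur(),1,(tcp(REDT,ROFF,16)-d*REDW.as_matrix()[:,2],REDW))
a=viewer.snapshot("scene")[100:260,180:400,::-1];cv2.imwrite("pics/s1.png",cv2.resize(a,None,fx=3.6,fy=3.6,interpolation=cv2.INTER_CUBIC))
E
```

```text
t 4.97 tip tray [-53.6  57.2  66.3] tcp [404.8  94.   76.6] rpy [146.   49.3  91.5] F [ 0.1 -0.8 -1.1] gap -0.1 j [ 52.  -1. 132. -59.  75.  65.]
shift [0.5, 3.3, -1.7] turn [-0.55, -0.02, 0.23] |turn| 0.6 dist 4
shift [0.5, 3.8, 48.3] turn [-0.55, -0.02, 0.23] |turn| 0.6 dist 48
shift [0.5, 4.2, 88.3] turn [-0.55, -0.02, 0.23] |turn| 0.6 dist 88
```

View pics/s1.png

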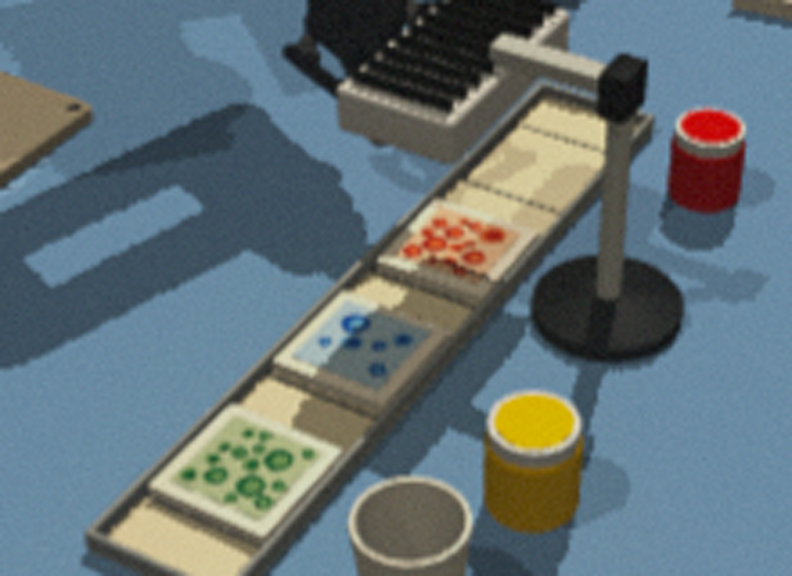

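>>> carry_out:
  commands:
    - [[0,0.5,3.8,20,-0.55,0,0.23],[0,0.5,3.8,40,-0.55,0,0.23],[0,0.5,3.9,60,-0.55,0,0.23],[0,0.5,3.9,60,-0.55,0,0.23]]

```text
time: 5.52
tool_pos: [443.6, 61.7, 47.1]
tcp_rot: [145.0, 49.0, 91.0]
ft_force: [0.1, -0.4, 1.3]
finger_gap: -0.2
```

```bash
python3 - <<'E'
from go import *
state()
for d in(0,): rows(*cur(),1,(tcp(REDT,ROFF,16)-d*REDW.as_matrix()[:,2],REDW))
E
```

```text
t 5.53 tip tray [-15.3  24.1  36.9] tcp [443.6  61.7  47.1] rpy [145.  49.  91.] F [ 0.1 -0.4  1.3] gap -0.2 j [ 44.   3. 133. -66.  67.  67.]
shift [-0.1, -2.7, 30.1] turn [0.13, -0.11, -0.22] |turn| 0.3 dist 30
```

>>> carry_out:
  commands:
    - [[0,0,-1.5,8,0,0,0],[0,0,-1.5,16,0,0,0],[0,0,-1.5,24,0,0,0],[0,0,-1.5,24,0,0,0],[0,0,-1.5,24,0,0,0]]

```text
time: 6.15
tool_pos: [456.8, 46.9, 33.8]
tcp_rot: [144.9, 48.9, 91.0]
ft_force: [0.2, -0.6, 0.5]
finger_gap: -0.1
```

```bash
python3 - <<'E'
from go import *
for i in range(3):
    state(); rows(*cur(),1,(tcp(REDT,ROFF,16),REDW))
    im=viewer.snapshot("scene")
p,R=cur();F=R.apply(opt.FING)+p+19*R.as_matrix()[:,2]
print("fing low z",F[:,2].min(), "front y tray",max(totray(f)[1] for f in F if f[2]<15.5),min(totray(f)[1] for f in F if f[2]<15.5))
a=im[120:240,240:400,::-1];cv2.imwrite("pics/s2.png",cv2.resize(a,None,fx=5,fy=5,interpolation=cv2.INTER_CUBIC))
print((proj("scene",[p+19*R.as_matrix()[:,2]])-[240,120])*5)
E
```

```text
t 6.15 tip tray [-2.4  9.1 23.6] tcp [456.8  46.9  33.8] rpy [144.9  48.9  91. ] F [ 0.2 -0.6  0.5] gap -0.1 j [ 41.   5. 133. -69.  64.  69.]
shift [-0.3, -1.9, 6.3] turn [0.19, -0.13, -0.25] |turn| 0.3 dist 7
t 6.2 tip tray [-2.4  9.2 23.7] tcp [456.8  47.   33.9] rpy [144.9  48.9  91. ] F [-0.9 -0.5  0.1] gap -0.1 j [ 41.   5. 133. -69.  64.  69.]
shift [-0.3, -2.0, 6.4] turn [0.2, -0.14, -0.24] |turn| 0.3 dist 7
t 6.25 tip tray [-2.3  9.3 23.7] tcp [456.8  47.1  33.9] rpy [144.9  48.9  91. ] F [-0.6  0.1 -0.1] gap 0.2 j [ 41.   5. 133. -69.  64.  69.]
shift [-0.3, -2.0, 6.4] turn [0.21, -0.14, -0.25] |turn| 0.4 dist 7
fing low z 9.942477904502 front y tray 16.73235667878383 5.52767219461062
[[275.4418292  283.06782494]]
```

View pics/s2.png

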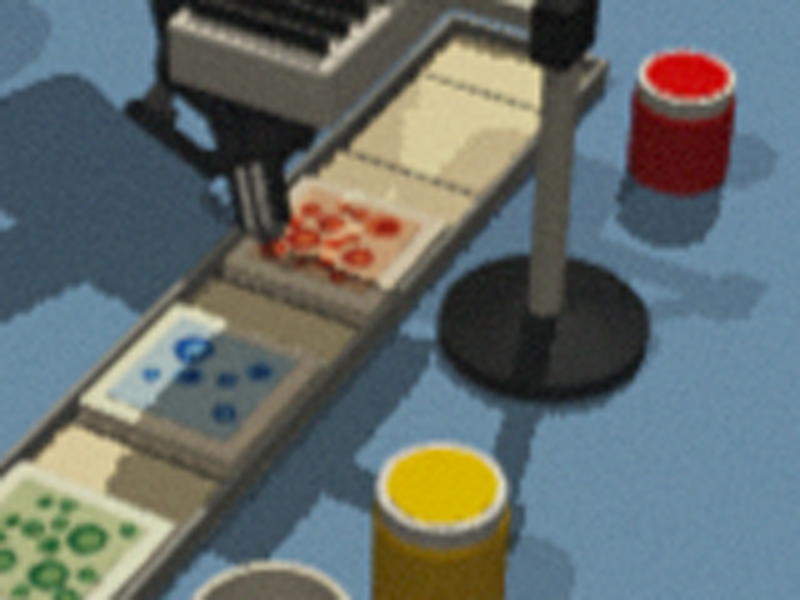

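```bash
python3 - <<'E'
from go import *
im=viewer.snapshot("scene");p,R=cur();z=R.as_matrix()[:,2]
x0,y0,f=255,140,11
a=cv2.resize(im[y0:y0+52,x0:x0+70,::-1],None,fx=f,fy=f,interpolation=cv2.INTER_CUBIC)
for d,c in((19,(0,255,0)),(0,(0,255,255)),(-19,(255,255,0)),(-54,(255,0,255))):
    u=(proj("scene",[p+d*z])[0]-[x0,y0]+.5)*f;cv2.circle(a,tuple(int(v) for v in u),4,c,-1);print(d,u)
g=[tray(x,y,15) for x,y in((-47,22),(43,22),(43,112),(-47,112))]
for q in g:
    u=(proj("scene",[q])[0]-[x0,y0]+.5)*f;cv2.circle(a,tuple(int(v) for v in u),3,(255,0,0),-1)
cv2.imwrite("pics/s3.png",a)
E
```

```text
19 [446.4312729  408.17542736]
0 [431.65252655 333.39903366]
-19 [416.99984018 259.24122617]
-54 [390.33480328 124.23918539]
```

View pics/s3.png

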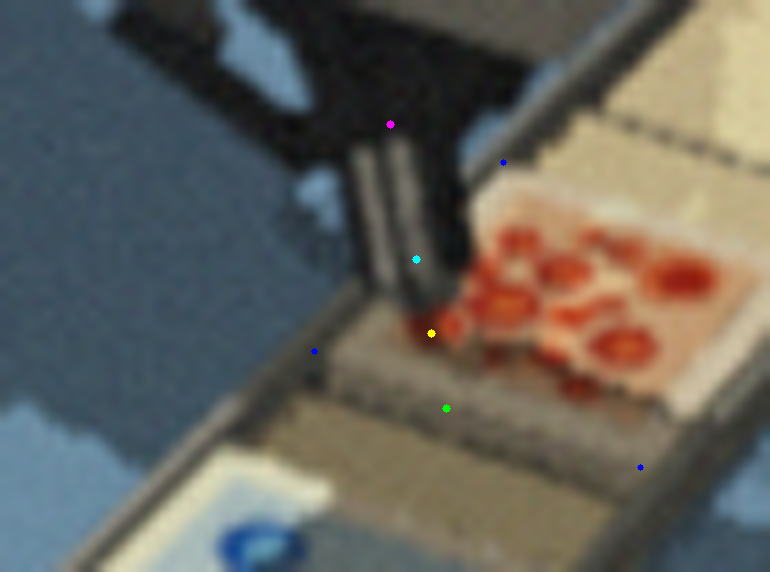

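The finger is in front of the red tile's left corner at about (425,300). The predicted tip is at (446,408), so the real fingertip looks about 26 mm short along its axis. I'll retract and check it with both cameras.

>>> carry_out:
  commands:
    - [[0,0,0,-45,0,0,0],[0,0,0,-95,0,0,0],[0,0,0,-120,0,0,0],[0,0,0,-120,0,0,0]]

```text
time: 6.85
tool_pos: [386.8, 121.8, 99.4]
tcp_rot: [144.8, 48.8, 91.1]
ft_force: [0.8, 0.5, -0.3]
finger_gap: 0.0
```

```bash
python3 - <<'E'
from go import *
p,R=cur();z=R.as_matrix()[:,2];state();outs=[]
for n in("top","scene"):
    im=viewer.snapshot(n);c=proj(n,[p+10*z])[0].round().astype(int);x0,y0=c-[32,35];f=8
    a=cv2.resize(im[y0:y0+70,x0:x0+64,::-1],None,fx=f*.75,fy=f*.75,interpolation=cv2.INTER_CUBIC);f*=.75
    print(n,x0,y0)
    for d,k in((19,(0,255,0)),(0,(0,255,255)),(-54,(255,0,255))):
        u=(proj(n,[p+d*z])[0]-[x0,y0]+.5)*f;cv2.circle(a,tuple(int(v) for v in u),3,k,-1);print(d,u.round(0))
    outs.append(a)
cv2.imwrite("pics/s4.png",np.hstack(outs))
E
```

```text
t 6.85 tip tray [-70.7  85.5  89.2] tcp [386.8 121.8  99.4] rpy [144.8  48.8  91.1] F [ 0.8  0.5 -0.3] gap 0.0 j [ 57.  -3. 131. -57.  79.  65.]
top 194 272
19 [218. 191.]
0 [173. 232.]
-54 [ 41. 357.]
scene 255 96
19 [197. 231.]
0 [189. 192.]
-54 [167.  84.]
```

View pics/s4.png

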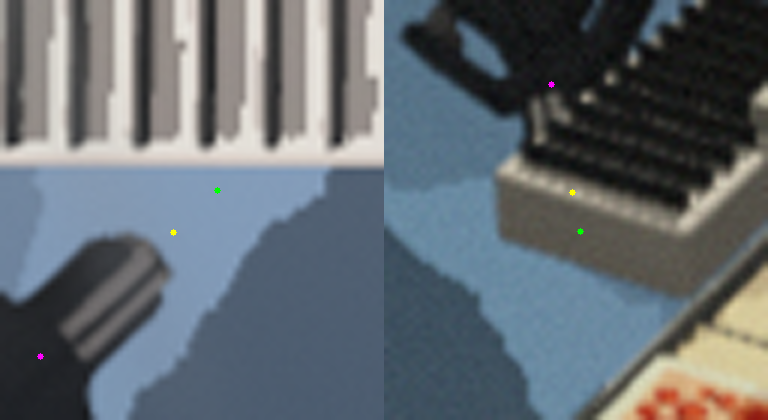

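```bash
python3 - <<'E'
from go import *
p,R=cur();M=R.as_matrix();z=M[:,2];outs=[]
for n in("top","scene"):
    im=viewer.snapshot(n);c=proj(n,[p-60*z])[0].round().astype(int);x0,y0=np.maximum(c-[50,55],0);f=4
    a=cv2.resize(im[y0:y0+120,x0:x0+100,::-1],None,fx=f,fy=f,interpolation=cv2.INTER_CUBIC)
    a=cv2.convertScaleAbs(a,alpha=1.8,beta=25)
    for d in range(20,-200,-20):
        u=(proj(n,[p+d*z])[0]-[x0,y0]+.5)*f;cv2.circle(a,tuple(int(v) for v in u),2,(0,255,0) if d else (0,0,255),-1)
    for sg in(-1,1):
        for d in(-54,-160):
            for sx in(-1,1):
                u=(proj(n,[p+d*z+M[:,0]*38*sx+M[:,1]*42.5*sg])[0]-[x0,y0]+.5)*f;cv2.circle(a,tuple(int(v) for v in u),3,(255,0,255),-1)
    outs.append(a)
h=min(o.shape[0] for o in outs);cv2.imwrite("pics/s5.png",np.hstack([o[:h] for o in outs]))
E
```

```text
(no output)
```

View pics/s5.png

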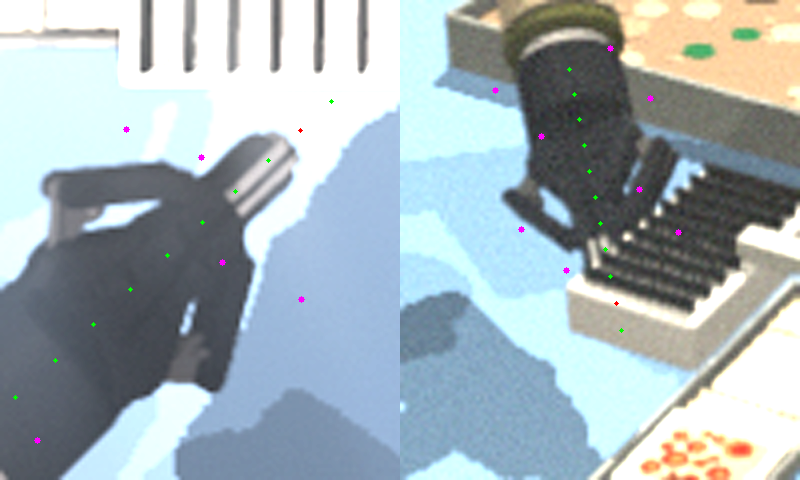

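Both views show the true fingertip about 9 mm behind the reported TCP along the tool axis: (285,150) in the top half, against the red dot at (300,130). The linkage corners also stick out about 58 mm to each side along tool y. I'll re-plan with this geometry.

```bash
cat > run4.py <<'E'
from run3 import *
TIP=-9.0   # fingertip relative to reported TCP along tool z
KN=np.array([[x,y*(20+40*(s-45)/60),-s] for s in np.linspace(45,105,25) for y in np.linspace(-1,1,7) for x in(-15,0,15)]+[[x,y,-s] for s in np.linspace(105,130,5) for y in(-58,-30,0,30,58) for x in(-15,15)])
BD=box(38,42.5,82,190,25);WR2=box(35,35,190,330,10)
ALL=np.r_[KN,BD,WR2]
def rep(T,xc,ys=(22,157),zlow=6,lead=0):
    off,ext,wid=place(T,xc,zlow)
    F=T.apply(opt.FING[opt.FING[:,2]>-50])+off;W=np.r_[F,T.apply(ALL)+off]
    t=W[((W[:,1]<-41)|(W[:,1]>8))&(np.abs(W[:,0])<48)];zt=t[:,2].min() if len(t) else 99
    rim=W[W[:,0]<-47];zr=rim[:,2].min() if len(rim) else 99
    cl=min(lampd(W,y) for y in ys); ds=[]
    for y in ys:
        tip=tray(*(off+[0,y,0]));z=Ro.from_euler('z',YAW,degrees=True).apply(T.as_matrix()[:,2])
        w=tip-z*(TIP+P[5]);rr=np.sqrt(max(w[0]**2+w[1]**2-51**2,0))-P[1];ds.append(np.hypot(rr,w[2]-P[0])-dmin)
    return off,ext,wid,zt,zr,cl,ds
if __name__=="__main__":
  print("old",rep(flat(57.5,-47.5,-90),-8))
  out=[]
  for th in np.arange(30,66,2.5):
   for ph in np.arange(-65,-10,2.5):
    for k in(-90,-70,-110,0,-50,-130):
     for xc in(0,-8,-16):
      off,ext,wid,zt,zr,cl,ds=rep(flat(th,ph,k),xc)
      m=min((zt-16)/6,(zr-17)/6,cl/8,ds[0]/8)
      if ext<36: out.append((m,xc,th,ph,k,round(ext),round(wid),round(zt,1),round(zr),round(cl,1),np.round(ds)))
  out.sort(key=lambda o:-o[0]);n={}
  for o in out:
    kk=(o[1],o[4]); n[kk]=n.get(kk,0)+1
    if n[kk]<3 and o[0]>.3: print(*o)
  for th in(20,25,28,30,32,35,40):
    for k in(-90,0): 
      T=flat(th,90,k);o=rep(T,0,ys=(-113,16),zlow=5);print("B",th,k,o[0].round(1),[np.round(v,1) for v in o[1:]])
E
timeout 560 python3 run4.py
```

```text
old (array([ -0.37324409, -11.81807736,  19.72496146]), np.float64(18.069494631574706), np.float64(29.52334068474608), np.float64(22.31472515117282), np.float64(19.197904468657793), np.float64(7.77576323896018), [np.float64(13.776421367737044), np.float64(118.27079127684135)])
1.152934670277869 -16 55.0 -50.0 -130 32 1 22.9 26 14.5 [ 11. 113.]
1.1071546268377677 -8 55.0 -50.0 -110 30 1 22.7 28 8.9 [ 12. 115.]
1.0952750032421483 -8 55.0 -50.0 -130 32 1 22.9 29 8.8 [ 17. 118.]
1.082444636854256 -16 55.0 -52.5 -130 31 1 22.5 28 11.2 [ 23. 125.]
1.0406359053569758 0 57.5 -47.5 -130 33 1 22.2 28 12.8 [ 10. 112.]
1.0138588273572455 0 57.5 -50.0 -110 32 1 22.1 26 8.5 [ 19. 122.]
1.0138588273572455 -8 57.5 -50.0 -110 32 1 22.1 26 14.1 [ 13. 117.]
0.9641129474235891 -16 55.0 -47.5 -90 18 29 23.1 23 8.5 [  8. 112.]
0.9624142477448446 -16 55.0 -50.0 0 17 27 22.9 23 9.0 [ 16. 119.]
0.9561891228364328 0 57.5 -50.0 -130 32 1 21.7 28 9.9 [ 23. 125.]
0.9561891228364328 -8 57.5 -50.0 -130 32 1 21.7 25 15.2 [ 17. 120.]
0.9524948935822936 -16 57.5 -55.0 -110 33 1 21.7 23 13.0 [ 33. 137.]
0.915777970187
[... 2657 characters left out ...]
rray([215.5, 159.9])]
B 32 0 [ 0.  -4.1 12.7] [np.float64(22.6), np.float64(22.0), np.float64(20.4), np.int64(99), np.float64(0.0), array([214.8, 159.6])]
B 35 -90 [ 0.  -3.  11.3] [np.float64(19.2), np.float64(29.0), np.float64(39.6), np.float64(74.4), np.float64(16.6), array([220.5, 162.2])]
B 35 0 [ 0.  -0.  13.3] [np.float64(19.1), np.float64(22.0), np.float64(21.6), np.int64(99), np.float64(0.0), array([219.2, 161.6])]
B 40 -90 [ 0.  -2.8 12.1] [np.float64(19.8), np.float64(29.0), np.float64(36.9), np.float64(69.5), np.float64(27.2), array([231.7, 168.4])]
B 40 0 [ 0.  -0.  14.3] [np.float64(19.6), np.float64(22.0), np.float64(23.6), np.int64(99), np.float64(3.9), array([230.4, 167.7])]
```

```bash
cat > go2.py <<'E'
from run4 import *
W=Ro.from_euler('z',YAW,degrees=True)
def cur():
    s=r.sense();return np.array(s["tool_pos"]),Ro.from_euler('xyz',s["tcp_rot"],degrees=True)
def tcp(T,off,y,back=0): return tray(*(off+[0,y,0]-(TIP+back)*T.as_matrix()[:,2]))
REDT=flat(57.5,-47.5,-90);ROFF=rep(REDT,-8,zlow=7.5)[0]
BLUT=flat(32,90,-90);BOFF=rep(BLUT,0,ys=(-113,16),zlow=5)[0]
def to(p,R):
    d,v=delta(*cur(),p,R);print("shift",d.tolist(),"turn",v.tolist())
def st():
    s=r.sense();print("t",round(s["time"],2),"F",np.round(s["ft_force"],1),"j",np.round(s["joint_pos"],1).tolist())
E
python3 - <<'E'
from go2 import *
st()
for b in(60,15,0): to(tcp(REDT,ROFF,13,b),W*REDT)
print("tool axes in tray",REDT.as_matrix().round(3).tolist(), "tray y in tool", REDT.inv().apply([0,1,0]).round(3))
E
```

```text
t 7.05 F [ 0.5  0.7 -0.1] j [56.3, -2.8, 130.7, -57.0, 79.2, 64.9]
shift [-2.0, -0.1, 94.0] turn [0.15, -0.09, -0.19]
shift [-2.1, -0.2, 139.0] turn [0.15, -0.09, -0.19]
shift [-2.1, -0.2, 154.0] turn [0.15, -0.09, -0.19]
tool axes in tray [[0.0, 0.822, 0.57], [0.654, 0.431, -0.622], [-0.757, 0.373, -0.537]] tray y in tool [ 0.654  0.431 -0.622]
```

>>> carry_out:
  commands:
    - [[0,-2,0,45,0,0,0],[0,-2,0,90,0,0,0],[0,-2,0,120,0,0,0],[0,-2,0,136,0,0,0],[0,-2,0,146,0,0,0]]

```text
time: 7.68
tool_pos: [471.6, 27.9, 20.1]
tcp_rot: [145.1, 49.0, 91.0]
ft_force: [0.1, -0.4, -0.4]
finger_gap: 0.1
```

```bash
python3 - <<'E'
from go2 import *
im=viewer.snapshot("scene")
st();to(tcp(REDT,ROFF,13),W*REDT)
cv2.imwrite("pics/s6.png",cv2.resize(im[135:200,250:340,::-1],None,fx=8.5,fy=8.5,interpolation=cv2.INTER_CUBIC))
E
```

```text
t 7.72 F [-0.3 -0.3 -0.7] j [36.8, 7.4, 132.6, -72.3, 61.4, 69.9]
shift [-0.1, 0.4, 7.2] turn [0.06, -0.09, -0.19]
```

View pics/s6.png

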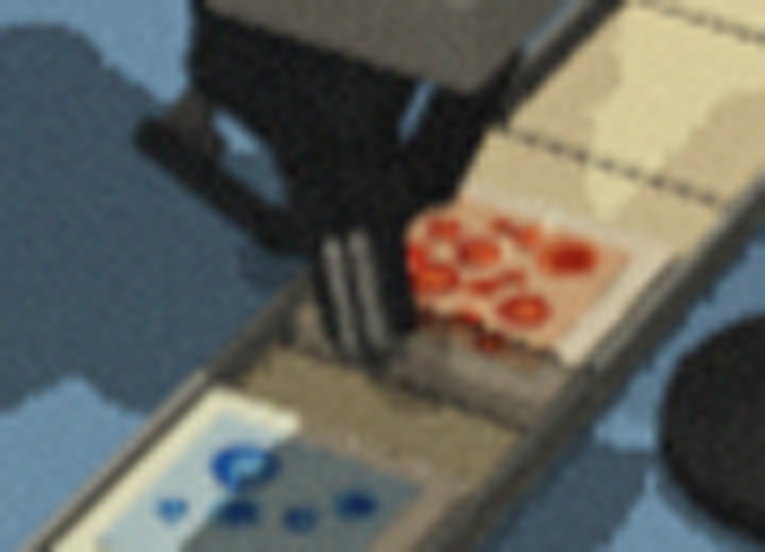

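>>> carry_out:
  commands:
    - [[0,0,2.9,8.7,0,0,0],[0,5.2,6.3,3.7,0,0,0],[0,11.1,10.2,-1.9,0,0,0],[0,18.3,15,-8.7,0,0,0],[0,26.2,20.1,-16.2,0,0,0]]

```text
time: 8.35
tool_pos: [478.5, 67.1, 18.1]
tcp_rot: [144.9, 48.9, 91.0]
ft_force: [-0.2, -2.1, 1.1]
finger_gap: -0.5
```

```bash
python3 - <<'E'
from go2 import *
st()
for y in(54,110,149,157): to(tcp(REDT,ROFF+[3,0,0],y),W*REDT)
E
```

```text
t 8.35 F [-0.2 -2.1  1.1] j [40.9, 11.9, 127.6, -69.6, 64.0, 70.4]
shift [-0.3, -1.7, 2.4] turn [0.24, -0.15, -0.24]
shift [36.5, 22.4, -32.2] turn [0.24, -0.15, -0.24]
shift [62.1, 39.2, -56.4] turn [0.24, -0.15, -0.24]
shift [67.4, 42.6, -61.3] turn [0.24, -0.15, -0.24]
```

>>> carry_out:
  commands:
    - [[0,8.5,4.5,-6,0,0,0],[0,18,10.5,-15,0,0,0],[0,27.5,16.5,-24,0,0,0],[0,37,22.5,-32.5,0,0,0],[0,46,28.5,-41,0,0,0]]

```text
time: 8.98
tool_pos: [477.3, 133.7, 17.4]
tcp_rot: [144.7, 49.1, 90.8]
ft_force: [1.2, -7.7, 10.9]
finger_gap: -0.2
```

```bash
python3 - <<'E'
from go2 import *
st()
for y in(125,148,157): to(tcp(REDT,ROFF+[3,0,0],y),W*REDT)
E
```

```text
t 8.97 F [ 1.2 -7.7 10.9] j [47.7, 18.3, 119.6, -64.6, 69.0, 70.8]
shift [2.1, 0.2, -0.8] turn [0.22, 0.08, -0.26]
shift [17.1, 10.1, -15.1] turn [0.22, 0.08, -0.26]
shift [23.0, 14.0, -20.7] turn [0.22, 0.08, -0.26]
```

>>> carry_out:
  commands:
    - [[0,6,4,-6,0,0,0],[0,13,8,-12.5,0,0,0],[0,16.5,10.5,-15.8,0,0,0],[0,16.5,10.5,-15.8,0,0,0]]

```text
time: 9.48
tool_pos: [476.5, 159.3, 17.4]
tcp_rot: [144.7, 49.0, 90.9]
ft_force: [-1.7, -3.5, 11.2]
finger_gap: 0.2
```

```bash
python3 - <<'E'
from go2 import *
im=viewer.snapshot("scene")
st();
for y in(148,157): to(tcp(REDT,ROFF+[3,0,0],y),W*REDT)
# red face centroid in scene: hull of saturated red pixels in tray area
h=cv2.cvtColor(im,cv2.COLOR_RGB2HSV);m=(((h[...,0]<12)|(h[...,0]>172))&(h[...,1]>100)).astype(np.uint8)
m[:, :290]=0;m[:,358:]=0;m[:110]=0;m[200:]=0
pts=cv2.findNonZero(m).reshape(-1,2).astype(float);q=cast("scene",pts,16)
t=np.array([totray([*a,0])[:2] for a in q]);print(len(t),np.percentile(t,[2,98],axis=0).round(1),t.mean(0).round(1))
im0=cv2.imread("pics/scene0.png");h=cv2.cvtColor(im0,cv2.COLOR_BGR2HSV);m=(((h[...,0]<12)|(h[...,0]>172))&(h[...,1]>100)).astype(np.uint8)
m[:, :270]=0;m[:,350:]=0;m[:140]=0;m[200:]=0
t=np.array([totray([*a,0])[:2] for a in cast("scene",cv2.findNonZero(m).reshape(-1,2).astype(float),16)]);print("start",len(t),np.percentile(t,[2,98],axis=0).round(1),t.mean(0).round(1))
cv2.imwrite("pics/s7.png",cv2.resize(im[100:200,260:380,::-1],None,fx=6,fy=6,interpolation=cv2.INTER_CUBIC))
E
```

```text
t 9.53 F [-1.9 -3.5 11.1] j [49.9, 20.5, 116.5, -63.0, 70.6, 70.7]
shift [0.3, -0.7, 0.9] turn [0.27, 0.01, -0.27]
shift [6.2, 3.2, -4.6] turn [0.27, 0.01, -0.27]
131 [[-25.3 158.4]
 [ 26.4 219. ]] [  5.1 192.5]
start 204 [[-31.1  36.8]
 [ 24.4  97.1]] [-2.7 66.3]
```

View pics/s7.png

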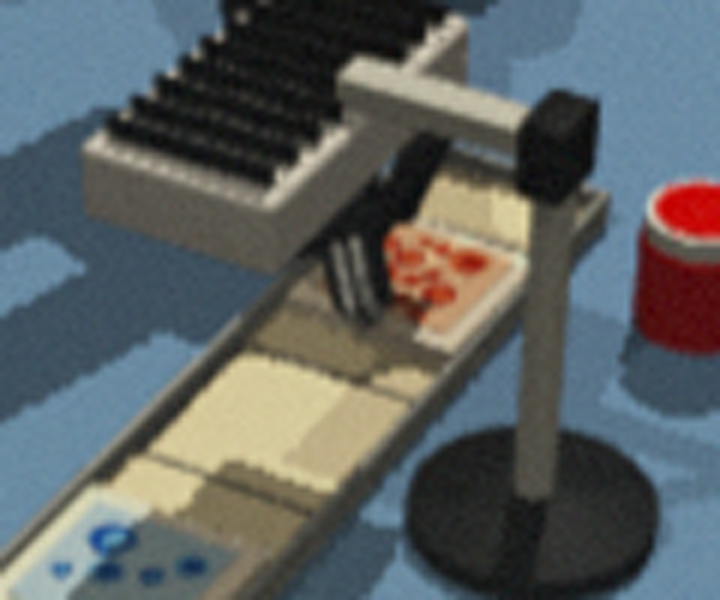

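The red tile slid cleanly. Its face is now around (435,265) in the crop, with the centre at about tray y 192 by both the mask and the finger reckoning. I'll push 9 mm more, back off and retract.

>>> carry_out:
  commands:
    - [[0,3,1.5,-2.2,0,0,0],[0,6.2,3.2,-4.6,0,0,0],[0,6.2,3.2,-4.6,0,0,0],[0,1,0,0.5,0,0,0],[0,-5.3,-4.4,6.4,0,0,0]]

```text
time: 10.15
tool_pos: [476.4, 150.1, 14.7]
tcp_rot: [144.9, 48.9, 91.1]
ft_force: [-0.1, 0.1, -0.4]
finger_gap: 0.1
```

>>> carry_out:
  commands:
    - [[0,0,0,-25,0,0,0],[0,0,0,-65,0,0,0],[0,0,0,-110,0,0,0],[0,0,0,-150,0,0,0],[0,0,0,-170,0,0,0]]

```text
time: 10.78
tool_pos: [376.3, 254.3, 107.2]
tcp_rot: [144.9, 48.8, 91.1]
ft_force: [0.5, 0.1, -0.5]
finger_gap: 0.1
```

```bash
cat > look.py <<'E'
from go2 import *
import sys
def red(im,tag=""):
    h=cv2.cvtColor(im,cv2.COLOR_RGB2HSV);m=(((h[...,0]<12)|(h[...,0]>172))&(h[...,1]>100)).astype(np.uint8)
    m[:, :270]=0;m[:,358:]=0;m[:110]=0;m[200:]=0
    rep_("red "+tag,m)
def rep_(n,m,view="scene"):
    t=np.array([totray([*a,0])[:2] for a in cast(view,cv2.findNonZero(m).reshape(-1,2).astype(float),16)])
    a=np.percentile(t,[2,98],axis=0);print(n,len(t),a.round(1).tolist(),"mid",a.mean(0).round(1),"mean",t.mean(0).round(1))
def band(im,view,name,lo,hi,smin,roi):
    h=cv2.cvtColor(im,cv2.COLOR_RGB2HSV);m=((h[...,0]>=lo)&(h[...,0]<=hi)&(h[...,1]>smin)).astype(np.uint8)
    k=np.zeros_like(m);x0,y0,x1,y1=roi;k[y0:y1,x0:x1]=1;rep_(name+" "+view,m*k,view)
E
python3 - <<'E'
from look import *
st();print(cur()[0].round(1))
red(viewer.snapshot("scene"),"now");red(cv2.imread("pics/scene0.png")[:,:,::-1].copy(),"start")
Rv=up=None
z=(W*BLUT).as_matrix()[:,2];print("BLU up-axis",z.round(2))
to(np.array([340,250,300.]),W*REDT)
E
```

```text
t 10.78 F [ 0.5  0.1 -0.5] j [66.0, 13.4, 111.8, -51.6, 86.9, 67.3]
[376.3 254.3 107.2]
red now 175 [[-28.1, 165.3], [26.1, 225.0]] mid [ -1.  195.2] mean [ -1.5 194.9]
red start 204 [[-31.1, 36.8], [24.4, 97.1]] mid [-3.3 66.9] mean [-2.7 66.3]
BLU up-axis [-0.01  0.53 -0.85]
shift [-147.5, 41.4, -121.4] turn [0.34, -0.29, -0.31]
```

```bash
cat >> go2.py <<'E'
def up(R):
    z=R.as_matrix()[:,2];ax=np.cross(z,[0,0,-1]);ax/=np.linalg.norm(ax)
    return Ro.from_rotvec(ax*np.arccos(-z[2]))*R
REDW=W*REDT;BLUW=W*BLUT
def to6(p,R,n=5,a=1.0):
    d,v=delta(*cur(),p,R);print("|turn|",round(float(np.linalg.norm(v)),1),"|d|",round(float(np.linalg.norm(d))))
    for k in range(1,n+1): print([0]+np.round(d*a*k/n,1).tolist()+np.round(v*a*k/n,1).tolist())
E
python3 -c "
from go2 import *
to6(np.array([345,230,300.]),up(REDW),5,.9)"
```

```text
|turn| 57.4 |d| 196
[0, -28.9, 6.6, -19.2, 4.7, 9.2, -0.0]
[0, -57.9, 13.1, -38.3, 9.3, 18.4, -0.0]
[0, -86.8, 19.7, -57.5, 14.0, 27.7, -0.0]
[0, -115.7, 26.2, -76.6, 18.6, 36.9, -0.1]
[0, -144.6, 32.8, -95.8, 23.3, 46.1, -0.1]
```

>>> carry_out:
  commands:
    - [[0,-29,6.6,-19,4.7,9.2,0],[0,-58,13,-38,9.3,18.4,0],[0,-87,20,-57,14,27.7,0],[0,-116,26,-77,18.6,36.9,0],[0,-145,33,-96,23.3,46.1,0]]

```text
time: 11.45
tool_pos: [349.3, 229.9, 281.1]
tcp_rot: [177.5, 5.0, 107.2]
ft_force: [0.4, -0.3, -1.7]
finger_gap: -0.1
```

```bash
python3 -c "
from go2 import *
st();to6(np.array([365,-60,320.]),up(BLUW),5,1)"
```

```text
t 11.45 F [ 0.4 -0.3 -1.7] j [31.2, -23.5, 107.6, -5.4, 94.6, 13.4]
|turn| 17.0 |d| 293
[0, -56.8, -14.0, -3.5, 0.6, 0.9, 3.2]
[0, -113.6, -28.0, -7.0, 1.3, 1.8, 6.4]
[0, -170.3, -42.0, -10.5, 1.9, 2.7, 9.7]
[0, -227.1, -56.0, -14.0, 2.6, 3.7, 12.9]
[0, -283.9, -70.0, -17.5, 3.2, 4.6, 16.1]
```

>>> carry_out:
  commands:
    - [[0,-57,-14,-3.5,0.6,0.9,3.2],[0,-114,-28,-7,1.3,1.8,6.4],[0,-170,-42,-10.5,1.9,2.7,9.7],[0,-227,-56,-14,2.6,3.7,12.9],[0,-284,-70,-17.5,3.2,4.6,16.1]]

```text
time: 12.08
tool_pos: [364.1, -62.2, 319.4]
tcp_rot: [-180.0, 0.3, 90.9]
ft_force: [1.7, 0.3, 0.4]
finger_gap: -0.1
```

```bash
python3 - <<'E'
from go2 import *
st();print(BOFF, BLUT.as_matrix().round(2).tolist())
f=opt.FING[opt.FING[:,2]>-50]
F=BLUT.apply(f)+BOFF;print("low z",F[:,2].min(),"front all",F[:,1].max(),"y range z<15.5",F[F[:,2]<15.5][:,1].min())
for im,tag in((viewer.snapshot("top"),"now"),):
    cv2.imwrite("pics/t2.png",im[:,:,::-1])
    h=cv2.cvtColor(im,cv2.COLOR_RGB2HSV)
    to6(tcp(BLUT,BOFF,-125,120),BLUW,5,1)
E
```

```text
t 12.07 F [1.7 0.3 0.4] j [-17.4, -30.7, 108.5, -0.3, 102.1, -18.4]
[-7.61295788e-16 -6.21901937e+00  1.08291119e+01] [[0.0, 1.0, 0.0], [0.85, -0.0, 0.53], [0.53, -0.0, -0.85]]
low z 5.0 front all 3.1095096859068976 y range z<15.5 -21.799525203518147
|turn| 32.5 |d| 259
[0, -18.5, 22.1, 43.1, 0.0, 6.5, -0.2]
[0, -37.0, 44.2, 86.3, 0.1, 13.0, -0.4]
[0, -55.6, 66.2, 129.4, 0.1, 19.5, -0.5]
[0, -74.1, 88.3, 172.6, 0.2, 26.0, -0.7]
[0, -92.6, 110.4, 215.7, 0.2, 32.5, -0.9]
```

>>> carry_out:
  commands:
    - [[0,-18.5,22,43,0,6.5,-0.2],[0,-37,44,86,0.1,13,-0.4],[0,-55.6,66,129,0.1,19.5,-0.5],[0,-74,88,172,0.2,26,-0.7],[0,-92.6,110,214,0.2,32.5,-0.9]]

```text
time: 12.75
tool_pos: [476.7, -152.1, 104.4]
tcp_rot: [179.9, -32.4, 92.0]
ft_force: [0.7, 0.2, 1.2]
finger_gap: -0.2
```

```bash
python3 - <<'E'
from look import *
st()
for b in(40,12): to(tcp(BLUT,BOFF,-121,b),BLUW)
p,R=cur();z=R.as_matrix()[:,2];outs=[]
for n in("top","scene"):
    im=viewer.snapshot(n);c=proj(n,[p])[0].round().astype(int);x0,y0=c-[40,45];f=6
    a=cv2.resize(im[y0:y0+90,x0:x0+66,::-1],None,fx=f,fy=f,interpolation=cv2.INTER_CUBIC)
    for d,k in((-9,(0,255,0)),(0,(0,0,255)),(-29,(0,255,255))):
        u=(proj(n,[p+d*z])[0]-[x0,y0]+.5)*f;cv2.circle(a,tuple(int(v) for v in u),3,k,-1);print(n,d,u.round(0))
    outs.append(a)
cv2.imwrite("pics/s8.png",np.hstack(outs))
E
```

```text
t 12.75 F [0.7 0.2 1.2] j [-41.0, 15.7, 95.1, 23.2, 92.3, -46.8]
shift [-6.6, -2.1, 75.5] turn [-0.34, -0.4, 0.66]
shift [-6.8, -2.0, 103.5] turn [-0.34, -0.4, 0.66]
top -9 [264. 277.]
top 0 [245. 275.]
top -29 [308. 282.]
scene -9 [232. 266.]
scene 0 [241. 274.]
scene -29 [212. 247.]
```

View pics/s8.png

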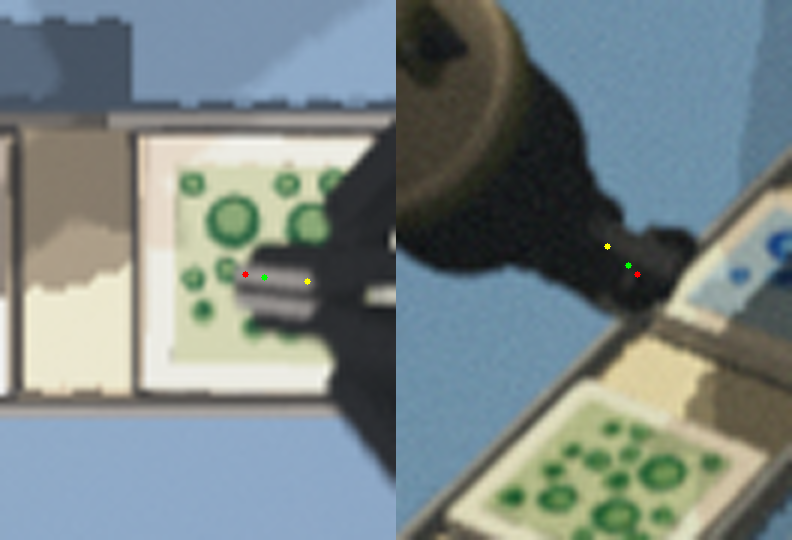

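In the top half the finger is over the green tile with its tip at (237,281), against a prediction of about (232,278). This confirms the tool geometry in the new posture. The gap to enter lies between px 12 and 135.

>>> carry_out:
  commands:
    - [[0,-6.6,-2,20,-0.3,-0.4,0.6],[0,-6.6,-2,45,-0.3,-0.4,0.6],[0,-6.7,-2,70,-0.3,-0.4,0.6],[0,-6.7,-2,88,-0.3,-0.4,0.6],[0,-6.7,-2,88,-0.3,-0.4,0.6]]

```text
time: 13.48
tool_pos: [472.5, -108.7, 28.3]
tcp_rot: [-179.9, -31.8, 91.4]
ft_force: [0.1, 0.4, -0.1]
finger_gap: 0.1
```

```bash
python3 - <<'E'
from go2 import *
st()
for y in(-121,-80): to(tcp(BLUT,BOFF,y),BLUW)
print(BLUT.inv().apply([0,1,0]))
E
```

```text
t 13.47 F [ 0.1  0.4 -0.1] j [-37.8, 17.7, 101.6, 24.3, 82.8, -47.1]
shift [-2.6, 1.0, 27.9] turn [-0.18, 0.16, 0.18]
shift [32.2, 1.1, 49.5] turn [-0.18, 0.16, 0.18]
[ 8.48048096e-01 -9.02056208e-17  5.29919264e-01]
```

>>> carry_out:
  commands:
    - [[0,-2.6,1,10,-0.2,0.2,0.2],[0,-2.6,1,20,-0.2,0.2,0.2],[0,-2.6,1,26,-0.2,0.2,0.2],[0,-2.6,1,28,-0.2,0.2,0.2],[0,-2.6,1,28,-0.2,0.2,0.2]]

```text
time: 14.1
tool_pos: [474.1, -97.0, 3.5]
tcp_rot: [179.9, -32.0, 91.2]
ft_force: [0.1, -0.4, -0.6]
finger_gap: -0.2
```

```bash
python3 - <<'E'
from go2 import *
st()
for y in(-121,-80): to(tcp(BLUT,BOFF,y),BLUW)
E
```

```text
t 14.1 F [ 0.1 -0.4 -0.6] j [-36.9, 19.5, 102.7, 25.1, 79.9, -47.4]
shift [0.6, -1.0, 0.7] turn [0.1, -0.03, -0.0]
shift [35.4, -1.0, 22.5] turn [0.1, -0.03, -0.0]
```

>>> carry_out:
  commands:
    - [[0,-0.5,-0.5,0.9,0,0,0],[0,-0.8,-0.5,1.3,0,0,0],[0,-0.8,-0.5,1.3,0,0,0]]

```text
time: 14.48
tool_pos: [473.6, -97.1, 2.0]
tcp_rot: [179.9, -32.0, 91.2]
ft_force: [0.5, -0.4, 0.7]
finger_gap: 0.1
```

>>> carry_out:
  commands:
    - [[0,-0.4,0,0.7,0,0,0],[0,-0.8,0,1.3,0,0,0],[0,-0.8,0,1.3,0,0,0]]

```text
time: 14.85
tool_pos: [473.8, -97.1, 1.4]
tcp_rot: [179.9, -32.0, 91.2]
ft_force: [-1.5, -0.5, 7.8]
finger_gap: -0.0
```

>>> carry_out:
  commands:
    - [[0,6,0,2.7,0,0,0],[0,15,0,8,0,0,0],[0,25,0,14.2,0,0,0],[0,35,0,20.5,0,0,0],[0,45.2,0,26.8,0,0,0]]

```text
time: 15.48
tool_pos: [472.4, -43.5, 1.7]
tcp_rot: [179.9, -32.0, 91.2]
ft_force: [0.8, -2.0, -0.2]
finger_gap: -0.2
```

```bash
python3 - <<'E'
from look import *
st()
for y in(-68,0,): to(tcp(BLUT,BOFF-[0,0,1],y),BLUW)
im=viewer.snapshot("scene");cv2.imwrite("pics/s9.png",im[:,:,::-1])
band(im,"scene","blue-dots",100,125,190,(240,150,330,235));band(cv2.imread("pics/scene0.png")[:,:,::-1].copy(),"scene","blue-dots0",100,125,190,(255,175,310,215))
E
```

```text
t 15.47 F [ 0.8 -2.  -0.2] j [-32.4, 16.1, 107.2, 27.0, 77.2, -44.5]
shift [0.6, -0.5, -0.2] turn [0.09, -0.02, 0.01]
shift [58.3, -0.5, 35.8] turn [0.09, -0.02, 0.01]
blue-dots scene 1 [[-25.1, -8.7], [-25.1, -8.7]] mid [-25.1  -8.7] mean [-25.1  -8.7]
blue-dots0 scene 2 [[-23.3, -53.1], [-21.3, -49.9]] mid [-22.3 -51.5] mean [-22.3 -51.5]
```

>>> carry_out:
  commands:
    - [[0,10.2,0,6.3,0,0,0],[0,20.4,0,12.6,0,0,0],[0,30.6,0,19,0,0,0],[0,40.8,0,25.3,0,0,0],[0,51,0,31.7,0,0,0]]

```text
time: 16.15
tool_pos: [471.1, 16.5, 1.8]
tcp_rot: [179.9, -32.0, 91.2]
ft_force: [-0.1, -2.3, -0.4]
finger_gap: 0.1
```

```bash
python3 - <<'E'
from look import *
st()
for y in(-8,10,17): to(tcp(BLUT,BOFF-[0,0,1],y),BLUW)
E
```

```text
t 16.15 F [-0.1 -2.3 -0.4] j [-26.7, 12.7, 111.3, 29.2, 74.4, -40.5]
shift [0.5, -0.4, -0.1] turn [0.09, -0.03, -0.01]
shift [15.8, -0.5, 9.4] turn [0.09, -0.03, -0.01]
shift [21.7, -0.5, 13.1] turn [0.09, -0.03, -0.01]
```

>>> carry_out:
  commands:
    - [[0,8.5,0,5.3,0,0,0],[0,16,0,9.9,0,0,0],[0,21,0,13,0,0,0],[0,21,0,13,0,0,0],[0,21,0,13,0,0,0]]

```text
time: 16.77
tool_pos: [470.9, 40.2, 2.1]
tcp_rot: [179.9, -32.0, 91.2]
ft_force: [-0.1, -0.2, -0.1]
finger_gap: 0.0
```

```bash
python3 - <<'E'
from look import *
st();to(tcp(BLUT,BOFF-[0,0,1],17),BLUW)
im=viewer.snapshot("scene");cv2.imwrite("pics/s10.png",im[:,:,::-1])
im0=cv2.imread("pics/scene0.png")[:,:,::-1].copy()
# predicted rear/front edge of blue at 15 mm and template match of the tile by rectifying to tray plane z=16
def rect(im,y0,y1,s=1.0):
    g=np.array([[tray(x,y,16) for x in np.arange(-45,46,s)] for y in np.arange(y0,y1,s)])
    u=proj("scene",g.reshape(-1,3)).reshape(g.shape[0],g.shape[1],2).astype(np.float32)
    return cv2.remap(im,u[...,0],u[...,1],cv2.INTER_LINEAR)
h=rect(im,-20,170);v=cv2.cvtColor(h,cv2.COLOR_RGB2HSV)[...,1].astype(float)
rgb=h.astype(float);print("rows y: mean B-R"); prof=(rgb[...,2]-rgb[...,0])[:,12:78].mean(1)
h0=rect(im0,-155,35);p0=(h0.astype(float)[...,2]-h0.astype(float)[...,0])[:,12:78].mean(1)
for i in range(0,190,10): print(i-20,round(prof[i]),"|",i-155,round(p0[i]))
E
```

```text
t 16.77 F [-0.1 -0.2 -0.1] j [-24.2, 11.5, 112.6, 30.1, 73.2, -38.7]
shift [1.5, -0.7, 0.8] turn [0.11, -0.03, -0.0]
rows y: mean B-R
-20 -43 | -155 -49
-10 -39 | -145 -49
0 -15 | -135 -48
10 -5 | -125 -27
20 -4 | -115 -22
30 0 | -105 -30
40 2 | -95 12
50 10 | -85 18
60 29 | -75 25
70 37 | -65 25
80 49 | -55 32
90 20 | -45 40
100 -32 | -35 13
110 -57 | -25 -30
120 -59 | -15 -48
130 -47 | -5 -48
140 -24 | 5 -33
150 -32 | 15 -22
160 -54 | 25 -30
```

>>> carry_out:
  commands:
    - [[0,2,-0.5,1.2,0,0,0],[0,4,-0.5,2.5,0,0,0],[0,4,-0.5,2.5,0,0,0],[0,1.5,-0.5,0.7,0,0,0],[0,-6,0,-4,0,0,0]]

```text
time: 17.45
tool_pos: [470.7, 33.0, 2.2]
tcp_rot: [179.9, -32.0, 91.2]
ft_force: [0.2, -0.2, 0.2]
finger_gap: 0.1
```

>>> carry_out:
  commands:
    - [[0,-8.5,0,-5.3,0,0,0],[0,-22,0,-40,0,0,0],[0,-22,0,-80,0,0,0],[0,-22,0,-130,0,0,0],[0,-22,0,-180,0,0,0]]

```text
time: 18.08
tool_pos: [472.7, -82.5, 144.4]
tcp_rot: [179.9, -32.0, 91.1]
ft_force: [0.6, 0.3, 0.2]
finger_gap: 0.0
```

```bash
python3 - <<'E'
from look import *
st();print(cur()[0])
im=viewer.snapshot("scene");cv2.imwrite("pics/s11.png",im[:,:,::-1])
im0=cv2.imread("pics/scene0.png")[:,:,::-1].copy()
red(im)
def prof(im,y0,n=190):
    g=np.array([[tray(x,y,16) for x in np.arange(-35,36)] for y in range(y0,y0+n)])
    u=proj("scene",g.reshape(-1,3)).reshape(n,-1,2).astype(np.float32)
    h=cv2.remap(im,u[...,0],u[...,1],cv2.INTER_LINEAR).astype(float);return (h[...,2]-h[...,0]).mean(1)
a=prof(im,-20);b=prof(im0,-155)
for y0,pr in((-20,a),(-155,b)):
    i=np.argmax(pr);j=i+np.where(pr[i:]<0)[0][0];print("front zero crossing",y0+j)
V=BLUT
T=flat(0.01,90,-90); print(T.as_matrix().round(2).tolist())
to6(tray(0,-262,4.0+2+TIP+100+0),W*T)
E
```

```text
t 18.07 F [0.6 0.3 0.2] j [-35.8, 6.3, 101.1, 25.2, 92.8, -40.2]
[472.65885911 -82.4590329  144.36536572]
red  178 [[-28.1, 166.3], [26.6, 223.7]] mid [ -0.8 195. ] mean [ -1.7 194.4]
front zero crossing 99
front zero crossing -31
[[0.0, 1.0, 0.0], [1.0, -0.0, 0.0], [0.0, -0.0, -1.0]]
|turn| 31.7 |d| 158
[0, -30.9, -0.5, -6.6, 0.1, -6.3, -0.0]
[0, -61.8, -1.1, -13.2, 0.2, -12.7, -0.0]
[0, -92.8, -1.6, -19.7, 0.3, -19.0, -0.0]
[0, -123.7, -2.2, -26.3, 0.4, -25.4, -0.0]
[0, -154.6, -2.7, -32.9, 0.5, -31.7, -0.0]
```

>>> carry_out:
  commands:
    - [[0,-31,-0.5,-6.6,0.1,-6.3,0],[0,-62,-1,-13,0.2,-12.7,0],[0,-93,-1.6,-19.7,0.3,-19,0],[0,-124,-2.2,-26.3,0.4,-25.4,0],[0,-155,-2.7,-33,0.5,-31.7,0]]

```text
time: 18.75
tool_pos: [473.4, -231.7, 88.9]
tcp_rot: [-179.6, -0.1, 91.3]
ft_force: [0.2, -0.4, -0.5]
finger_gap: -0.1
```

```bash
python3 - <<'E'
from look import *
st();T=flat(0.01,90,-90)
to(tray(0,-268,46+TIP),W*T);to(tray(0,-268,6.5+TIP),W*T)
im=cv2.imread("pics/t2.png")[:,:,::-1].copy()
h=cv2.cvtColor(im,cv2.COLOR_RGB2HSV);m=((h[...,1]<60)&(h[...,2]>170)).astype(np.uint8);n,l,s,c=cv2.connectedComponentsWithStats(m)
for i in range(1,n):
    if 300<s[i,0]<400 and 235<s[i,1]<270 and s[i,4]>200:
        x,y,w,hh=s[i,:4];print(s[i],[totray([*a,0])[:2].round(1) for a in cast("top",[(x-.5,y+hh/2),(x+w-.5,y+hh/2)],15)])
E
```

```text
t 18.75 F [ 0.2 -0.4 -0.5] j [-31.6, 2.8, 104.7, -0.1, 72.9, -32.8]
shift [-10.1, 2.8, 51.9] turn [-0.37, -0.09, 0.06]
shift [-10.2, 3.1, 91.4] turn [-0.37, -0.09, 0.06]
[ 351  241   65   45 2282] [array([  -2. , -153.9]), array([  -2.2, -292.4])]
[332 264  18  22 344] [array([ -26.1, -113.6]), array([ -26.1, -151.7])]
```

>>> carry_out:
  commands:
    - [[0,-10,2.8,15,-0.37,0,0],[0,-10,2.8,45,-0.37,0,0],[0,-10.2,3,70,-0.37,0,0],[0,-10.2,3,85,-0.37,0,0],[0,-10.2,3,91,-0.37,0,0]]

```text
time: 19.38
tool_pos: [475.2, -239.4, -3.4]
tcp_rot: [-179.9, -0.4, 91.2]
ft_force: [-0.3, -0.6, -0.3]
finger_gap: 0.1
```

```bash
python3 - <<'E'
from look import *
st();T=flat(0.01,90,-90)
for y in(-268,-200,-125): to(tray(0,y,6.5+TIP),W*T)
E
```

```text
t 19.38 F [-0.3 -0.6 -0.3] j [-32.5, 10.9, 106.7, 0.4, 62.7, -33.9]
shift [-2.3, 0.8, -1.0] turn [-0.11, -0.44, 0.03]
shift [65.7, 0.9, -0.4] turn [-0.11, -0.44, 0.03]
shift [140.7, 0.9, 0.2] turn [-0.11, -0.44, 0.03]
```

>>> carry_out:
  commands:
    - [[0,8,0.6,-0.5,0,0,0],[0,18,0.8,-0.5,0,0,0],[0,30,0.8,-0.5,0,0,0],[0,42,0.8,-0.4,0,0,0],[0,54,0.8,-0.4,0,0,0]]

```text
time: 20.0
tool_pos: [476.0, -184.9, -0.9]
tcp_rot: [180.0, -0.3, 91.3]
ft_force: [-0.4, -2.4, 1.6]
finger_gap: -0.1
```

>>> carry_out:
  commands:
    - [[0,12,0,0,0,0,0],[0,24,0,0,0,0,0],[0,36,0,0.1,0,0,0],[0,48,0,0.1,0,0,0],[0,60,0,0.2,0,0,0]]

```text
time: 20.62
tool_pos: [474.2, -124.8, -1.3]
tcp_rot: [-180.0, -0.3, 91.3]
ft_force: [0.1, -3.0, 2.5]
finger_gap: -0.0
```

```bash
python3 - <<'E'
from look import *
st();T=flat(0.01,90,-90)
for y in(-125,): to(tray(0,y,6.5+TIP),W*T)
E
```

```text
t 20.62 F [ 0.1 -3.   2.5] j [-21.0, 4.5, 113.6, 0.3, 62.1, -22.4]
shift [26.2, -0.5, 1.3] turn [-0.02, -0.31, 0.08]
```

>>> carry_out:
  commands:
    - [[0,10,0,0.3,0,0,0],[0,19,0,0.5,0,0,0],[0,24.5,0,0.5,0,0,0],[0,24.5,0,0.5,0,0,0],[0,24.5,0,0.5,0,0,0]]

```text
time: 21.25
tool_pos: [473.4, -101.0, -1.9]
tcp_rot: [-180.0, -0.3, 91.3]
ft_force: [-0.7, -0.4, 0.2]
finger_gap: 0.0
```

```bash
cat > fin.py <<'E'
from look import *
st();T=flat(0.01,90,-90);to(tray(0,-125,6.5+TIP),W*T)
im=viewer.snapshot("top");sc=viewer.snapshot("scene");cv2.imwrite("pics/t3.png",im[:,:,::-1]);cv2.imwrite("pics/s12.png",sc[:,:,::-1])
im0=cv2.imread("pics/top0.png")[:,:,::-1].copy();s0=cv2.imread("pics/scene0.png")[:,:,::-1].copy()
for a,v,roi in((im0,"top",(345,235,405,295)),(im,"top",(275,235,345,295)),(s0,"scene",(215,205,275,255)),(sc,"scene",(245,170,310,225))): band(a,v,"green",45,85,70,roi)
red(sc)
E
python3 fin.py
```

```text
t 21.25 F [-0.7 -0.4  0.2] j [-18.4, 3.7, 114.5, 0.3, 62.0, -19.8]
shift [2.4, -0.3, 0.6] turn [-0.05, -0.33, 0.08]
green top 267 [[-30.4, -230.5], [28.6, -172.6]] mid [  -0.9 -201.5] mean [   1.2 -204. ]
green top 77 [[-22.6, -72.2], [25.6, -38.6]] mid [  1.5 -55.4] mean [  2.2 -54.6]
green scene 228 [[-29.5, -232.1], [29.0, -174.3]] mid [  -0.3 -203.2] mean [   1.8 -205.8]
green scene 79 [[-89.8, -95.4], [29.9, -38.6]] mid [-29.9 -67. ] mean [  8.2 -70.1]
red  177 [[-28.1, 165.4], [26.8, 224.3]] mid [ -0.7 194.8] mean [ -1.2 195.2]
```

>>> carry_out:
  commands:
    - [[0,-10,0,0,0,0,0],[0,-14,0,-30,0,0,0],[0,-14,0,-80,0,0,0],[0,-50,0,-140,0,0,0],[0,-90,0,-180,0,0,0]]

```text
time: 21.98
tool_pos: [476.0, -192.3, 179.3]
tcp_rot: [179.9, -0.3, 91.4]
ft_force: [1.2, -0.9, -0.3]
finger_gap: 0.1
```

>>> carry_out:
  commands:
    - [[0,-60,0,-20,0,0,0],[0,-120,0,-20,0,0,0],[0,-150,0,-20,0,0,0],[0,-150,0,-20,0,0,0]]

```text
time: 22.48
tool_pos: [478.1, -344.0, 195.6]
tcp_rot: [-179.9, -0.3, 91.1]
ft_force: [-0.1, 0.0, 0.2]
finger_gap: 0.0
```

```bash
cat > fin2.py <<'E'
from look import *
st()
im=viewer.snapshot("top");sc=viewer.snapshot("scene");im0=cv2.imread("pics/top0.png")[:,:,::-1].copy();s0=cv2.imread("pics/scene0.png")[:,:,::-1].copy()
for a,v,roi in((im0,"top",(345,235,405,295)),(im,"top",(275,235,345,295)),(s0,"scene",(215,205,275,255)),(sc,"scene",(245,165,310,225))): band(a,v,"green",45,85,70,roi)
red(sc)
# edges of each tile: luminance step along the tray at x=-20..20, +y edges (sharp against dark side/gap)
def rect(im,y0,n,z=15):
    g=np.array([[tray(x,y,z) for x in np.arange(-42,43)] for y in range(y0,y0+n)])
    u=proj("scene",g.reshape(-1,3)).reshape(n,-1,2).astype(np.float32);return cv2.remap(im,u[...,0],u[...,1],cv2.INTER_LINEAR)
a=rect(sc,130,130);b=rect(s0,-5,130)
# red shift by template match of face
t=b[30:115,8:78];res=cv2.matchTemplate(a,t,cv2.TM_CCOEFF_NORMED);_,mx,_,loc=cv2.minMaxLoc(res);print("red shift y",130+loc[1]-(-5+30),"x",loc[0]-8,"score",round(mx,2))
a=rect(sc,0,130);b=rect(s0,-135,130);t=b[30:115,8:78];res=cv2.matchTemplate(a,t,cv2.TM_CCOEFF_NORMED);_,mx,_,loc=cv2.minMaxLoc(res);print("blue shift y",loc[1]-(-135+30),"x",loc[0]-8,"score",round(mx,2))
E
python3 fin2.py
```

```text
t 22.48 F [-0.1  0.   0.2] j [-40.9, 6.8, 88.9, 0.2, 84.5, -42.0]
green top 267 [[-30.4, -230.5], [28.6, -172.6]] mid [  -0.9 -201.5] mean [   1.2 -204. ]
green top 144 [[-32.2, -97.7], [24.5, -42.8]] mid [ -3.8 -70.3] mean [ -6.6 -74. ]
green scene 228 [[-29.5, -232.1], [29.0, -174.3]] mid [  -0.3 -203.2] mean [   1.8 -205.8]
green scene 196 [[-28.2, -98.3], [28.5, -41.9]] mid [  0.2 -70.1] mean [  1.9 -72.8]
red  179 [[-28.1, 164.9], [26.6, 224.2]] mid [ -0.8 194.5] mean [ -1.2 194.1]
red shift y 129 x 2 score 0.69
blue shift y 130 x -4 score 0.5
```

```bash
python3 -c "
from bench import r
print(r.hand_in())"
```

```text
the job is handed in; nothing more can be done
None
```

I slid all three tiles up one place with closed fingers and handed the job in at about 22.5 s. Red went to the done place, blue under the lamp, and green to the next place. I pushed red with a diagonal lean, blue with a lean toward −y, and green with the tool vertical.

**Last checks, from the camera images:**

| Tile | Moved | Centre along the tray | Target |
|---|---|---|---|
| Red | about 129 mm | about 195–199 mm | 202.5 mm |
| Blue | about 130 mm | about 66 mm | 67.5 mm |
| Green | about 132 mm | about −70 mm | −67.5 mm |

All three are within the 16 mm allowance; red has the smallest margin, up to about 8 mm short. Across the tray the shift was at most a few mm. The pushing force on the arm read 2–4 N for most of the slides. Late in red's it rose to about 8 N sideways and 11 N upward; the last reading at rest was about 0 N.

**Where checks disagreed or were weak:**
- **Fingertip position:** the fingertips sat about 28 mm further back than the description says. Two camera views and touching the tray floor agreed on this. I noticed it before any contact and planned the pushes around it.
- **Red and blue shifts:** the image matches behind these two were only moderate (scores 0.69 and 0.5). Finger position put red a few mm further on, at about 202 mm.
- **Other conditions:** I had no direct check on tile-to-tile contact, and I did not measure the lamp, jars or cup again at the end. Nothing in the force readings suggested a bump.

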